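Press the seal into a valve housing with the locking scissor clamp

TASK

Slide the square brass valve housing along its channel on the oak block until it rests against the stop between the open jaws of the scissor clamp, then swing the clamp's free handle (the one nearer the robot) fully closed and let go, so that the ratchet alone holds it with the rubber seal pressed home in the housing. Then unlock the clamp by pressing the free handle down, square to its swing, so that it springs fully open; leave the housing upright against the stop with its seal home, and the other things undisturbed.

Things in the scene. Friction and masses are not known exactly. Their poses are not given: they have to be found in the camera images.
- clamp: Fixed oak block, x -85..85, y -150..165, top z = 40 (mm in this frame, as all offsets given elsewhere), with a steel scissor clamp lying flat on it. Origin: pivot axis, at table height; x to the far side from the robot, y from handles (-y) to jaws (+y). Levers' mid-height z = 64. Fixed handle: 8 wide, x = 13, y -25..-103, then a round pad of 26 at (15, -117). Pivot boss r 12, top z 73.
- stop_face (a point): Foot of the stop between the jaws, at x -8, y 38, z 40 mm of the clamp. The stop is 22 high, x -15..-1, its face at y = 38. Fixed jaw beside it: flat face at x = -15 looking to +x, y 36..74, top z 79. The housing is home when it touches the stop: its middle is then at y = 56, and at x = 0 once squeezed against the fixed jaw.
- channel_mouth (a point): Outer end of the housing's channel, on the block's top at x 7, y 150, z 40 mm of the clamp. The channel is 44 wide and runs along -y to the jaws, between a near fence with inner face x = -15 (y 74..150) and a far fence with inner face x = 29 (y 86..150), both 12 high.
- lever (a joint): Swing of free handle and moving jaw about the pivot, rad: 0 = open, 0.26 = closed, handle parallel to the fixed one, jaws 30 mm apart. Closing moves the handle to clamp +x (away from the robot). At q, each point is at its closed place turned by q - 0.26. Spring 0.3 N m at 0, 0.65 at 0.26; with seal and ratchet 10 to 15 N at 85 mm from the pivot. Teeth catch after 0.095, 0.16, 0.225 (the last seats the seal).
- handle: Free handle, steel, on the near side. Closed, it runs along clamp y at x = -13, y -25 to -103, z 64 mm (8 wide, 10 high), then a round finger pad. Origin at its root (-13, -25, 64), where it bends down: pressed at the pad it gives 10 mm, 2 N rising to 4 N, then a firm stop; it springs back up. With the pad over 5 mm down the ratchet is free and the lever springs open to 0.
- finger_pad (a point): Centre of the top face of the round finger pad (26 mm diameter, 10 high, black inlay) at the end of the free handle; at x -15, y -117, z 69 mm of the clamp when closed, about x -45, y -109 when open. 19 mm of free space below it.
- pawl_seat (a point): Where the fixed handle's spring pawl meets the ratchet bar, x 4, y -84, z 64 mm of the clamp. The toothed bar is on the free handle and runs under the pawl between the handles, 8 to 15 mm below mid-height. Nothing needs to be touched here.
- housing_mid (a point): Middle of the square body of the loose brass valve housing, 20 mm above its foot: body 30 (x) x 36 (y) x 40 mm high, round neck of 22 to 25 mm on top, 58 high overall, 0.2 to 0.4 kg. It stands in the channel 40 to 75 mm short of the stop, its axes nearly along the clamp's; its rubber seal stands out of the +x face. It slides on the block.
- seal (a joint): Depth of the rubber seal (28 mm ring centred 24 mm up in the housing's +x face), m: 0 = standing 6 mm proud, 0.006 = flush. It stays where it is pressed; it takes about 6 N.
Mind the look-alikes: they are no part of the job. Of the things shaped like the part that bears housing_mid, the brass one is meant.

How it is judged:
By the outcome, as a careful person would: the job done as asked, in the order asked, and still so for the second after the job is handed in, with the robot touching nothing.
It also fails if it takes over 43 s, if anything falls off the work surface, if the arm or the gripper's body presses on something with over 40 N, if the wrist force passes 120 N, or if a joint passes its speed limit or range.

ROBOT

A 6-joint arm with a two-finger parallel gripper is mounted at the origin on the work surface. World frame = base frame: x ahead of the robot, y to its left, z up, the work surface at z = 0. Lengths are in m, angles in rad, forces in N, time in s.
With the tool pointing down it reaches from about 0.275 to 0.875 m from the base axis. Payload 12.5 kg.
Tool frame: the origin (TCP) lies on the front face of the gripper's body, between the roots of the fingers; the fingertips stand 73 mm ahead of it and the grasp point (between the pads) lies 54 mm ahead of it; z points along the fingers, y is the direction in which the jaws open and shut (so a half turn about z gives the same grasp; the last joint's range is limited). The gripper opens to 85 mm and grips with 20 to 120 N. Pads are 22 mm wide; open, the fingers measure 114 mm over their backs; the gripper's body (76 mm by 85 mm) begins 54 mm behind the grasp point. The pads swing forward as they close: fully open they stand 13 mm farther back than shut.
Start: joints at [1.232, 0.351, 1.652, -0, 1.139, -0.085], TCP at [0.138, 0.532, 0.304] pointing down, gripper open.
Joint ranges: [-2.75, 2.75], [-0.79, 2.1], [0.01, 2.65], [-1.57, 4.71], [0.07, 3.14], [-2.87, 2.87]. Speed limits (rad/s): [2.22, 2.22, 2.79, 3.14, 3.14, 3.14].

INTERFACE

Orientations are given as a unit quaternion [x, y, z, w].
In Python, from station import telemetry, viewer, job gives the robot as it stands.
- The arm moves only by the shell command python3 -m pendant 'ROWS' [OPENING] [FORCE]. ROWS is JSON, a list of rows, each an object with "travel": the shift along the tool's x, y, z in mm, a list of three; "roll": the turn about the tool's z in rad. A call has 1 to 12 rows; each row shifts and turns the commanded pose from where the row before left it, along the tool's axes as they then stand; what a row does not reach is not made up. A row lasts 1/8 s, in which the tool goes at most 62.5 mm and 10.7 degrees, less where a joint would pass 70% of its speed; a pose out of reach is approached as far as the arm can. A call with a gripper value outside its range is refused whole. OPENING is the opening in per cent of the stroke, from 0 (shut) to 100 (fully open), set as the call begins (- or left out, the last holds). The fingers move at their own pace and stop on an object; FORCE is the grip in N (left out, the last holds). Time passes only in rows, so rows that do not move let the fingers close. It gives the time, the measured TCP pose, the force and the opening at its end, in the units of the state.
- telemetry.sense(): the state, without advancing time (a new reading comes with each control period).
- viewer.read_camera(name): name is "side" or "top" or "wrist"; returns a dict with "color" (400x640x3 uint8, red, green, blue), "range_z" (400x640 float32, m along the optical axis (not along the pixel's ray), 0 where there is no reading), "mtx" (3x3 intrinsics, pixels), "T" (4x4, takes a point from camera to world coordinates). Camera axes: x right, y down, z forward; pixel columns grow to the right and rows downward; lengths in m; the calibration is good to about 2 mm. A picture is of the moment at which its call begins.
- job.job_done(): hands the job in, once; it reports no verdict.
The state is a dict: "time": time; "joints": joint angles; "qd": joint speeds; "joint_torque": joint torques, N m; "tcp_pos": TCP position; "ee_rot": TCP orientation; "contact_force": force on the tool from outside, world axes, zero at the start; "moment": the same for the moment, N m; "finger_gap": opening from 0.0 (shut) to 1.0 (fully open).
Only numpy, scipy, OpenCV 4.12 (cv2) and the standard library are available. Lean on these libraries where they do the work, as an engineer would, in place of code of your own. Each camera call takes 0.05 s, during which the arm holds its last target.

## Working session

There is one attempt and no reset: what is moved stays moved. The work goes in short steps, Python scripts to look and compute and a shell command to move; the robot and the scene stay as the last step left them, time stands still between calls to the robot, and variables do not carry over. Pictures are saved under pics/ and viewed, and the job is handed in when it is done.

```bash
ls; mkdir -p pics; cat > h.py <<'E'
import numpy as np, cv2
from station import telemetry, viewer, job
def grab(n,tag):
    d=viewer.read_camera(n); cv2.imwrite(f'pics/{tag}.png',d['color'][:,:,::-1]); np.savez(f'pics/{tag}.npz',**d); return d
def load(tag): return np.load(f'pics/{tag}.npz')
def pt(d,u,v,z=None):
    r=d['range_z'][int(v),int(u)] if z is None else z
    p=np.linalg.inv(d['mtx'])@[u,v,1]*r
    return (d['T']@np.r_[p,1])[:3]
def ptz(d,u,v,Z):
    r=np.linalg.inv(d['mtx'])@[u,v,1]; r=d['T'][:3,:3]@r; o=d['T'][:3,3]
    return o+r*(Z-o[2])/r[2]
def crop(tag,out,x0,y0,x1,y1,s):
    im=cv2.imread(f'pics/{tag}.png')[y0:y1,x0:x1]; cv2.imwrite(f'pics/{out}.png',cv2.resize(im,None,fx=s,fy=s,interpolation=cv2.INTER_CUBIC))
E
python3 - <<'E'
from h import *
for n in ['side','top','wrist']:
    d=grab(n,n+'0'); print(n,d['mtx'].tolist(),d['T'].round(3).tolist())
print(telemetry.sense())
E
```

```text
pics
side [[519.7942534005279, 0.0, 317.8090504670851], [0.0, 519.7942534005279, 194.58540661535], [0.0, 0.0, 1.0]] [[-0.993, -0.074, 0.088, 0.449], [-0.115, 0.663, -0.74, 0.675], [-0.003, -0.745, -0.667, 0.618], [0.0, 0.0, 0.0, 1.0]]
top [[507.17288104360017, 0.0, 319.1843671686162], [0.0, 507.17288104360017, 200.66516620698152], [0.0, 0.0, 1.0]] [[0.014, -0.991, 0.137, 0.395], [-1.0, -0.018, -0.024, 0.07], [0.026, -0.136, -0.99, 0.931], [0.0, 0.0, 0.0, 1.0]]
wrist [[321.2546838248508, 0.0, 318.9021470322066], [0.0, 321.2546838248508, 199.9767507528065], [0.0, 0.0, 1.0]] [[0.25, 0.917, 0.312, 0.057], [0.968, -0.237, -0.08, 0.555], [0.0, 0.322, -0.947, 0.374], [0.0, 0.0, 0.0, 1.0]]
{'time': 0.15, 'joints': array([ 1.23238276e+00,  3.51133843e-01,  1.65224459e+00,  7.13278846e-06,
        1.13911570e+00, -8.45903413e-02]), 'qd': array([ 0.00155091, -0.00174961, -0.00149838, -0.00015584,  0.00159353,
       -0.00085535]), 'joint_torque': array([ 7.33558409e-04, -5.06249642e+01, -2.91501975e+01, -5.62193134e-05,
        3.34820710e-03,  8.18879982e-06]), 'tcp_pos': array([0.13801755, 0.53221551, 0.30348271]), 'ee_rot': array([ 1.26572669e-01,  9.91957235e-01, -4.40013358e-04, -9.77890115e-05]), 'contact_force': array([ 0.30486225, -0.28955859, -0.08254737]), 'moment': array([-0.00787629,  0.04845431,  0.00900798]), 'finger_gap': 1.0001717934643843}
```

View pics/side0.png

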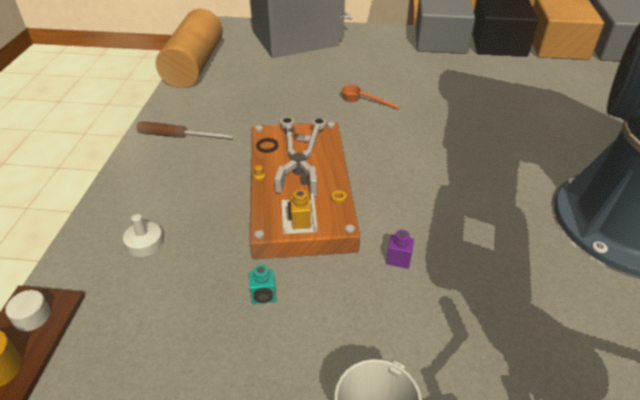

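View pics/top0.png

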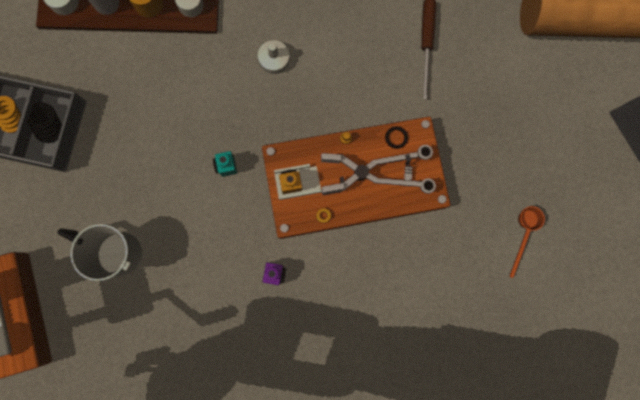

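View pics/wrist0.png

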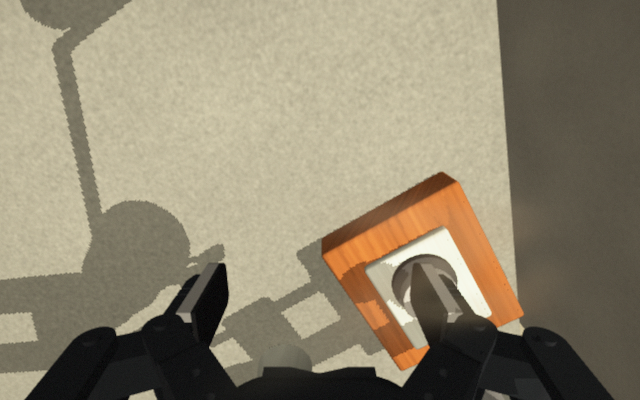

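```bash
python3 - <<'E'
from h import *
crop('top0','ctop',200,100,460,300,3)
crop('side0','cside',220,100,420,310,3)
E
```

```text
(no output)
```

View pics/ctop.png

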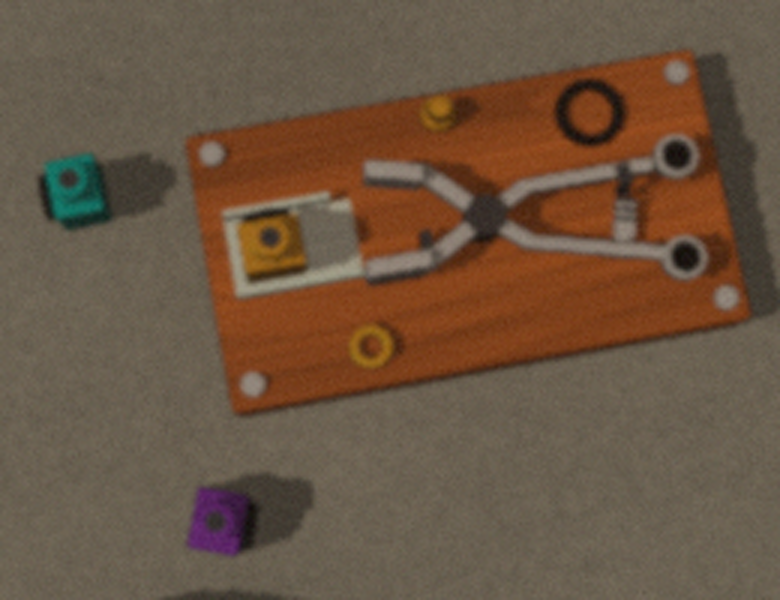

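View pics/cside.png

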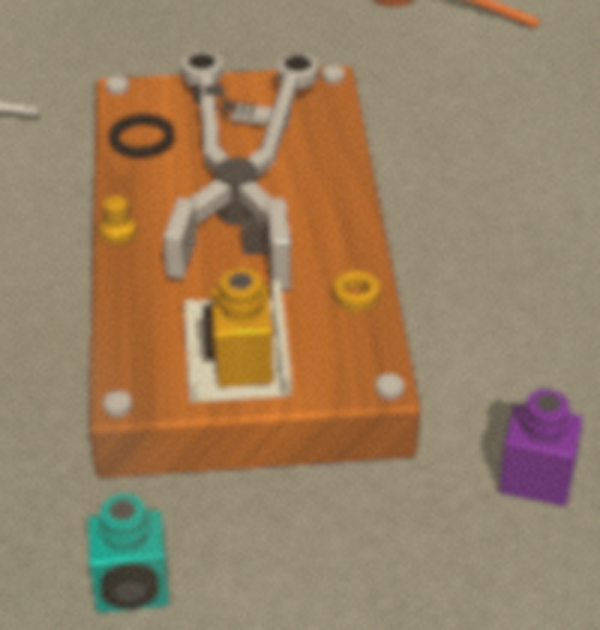

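```bash
cat >> h.py <<'E'
def fit(L,W):
    L=np.array(L,float);W=np.array(W,float)[:,:2]
    lc,wc=L.mean(0),W.mean(0); H=(L-lc).T@(W-wc); 
    a=np.arctan2(H[0,1]-H[1,0],H[0,0]+H[1,1]); R=np.array([[np.cos(a),-np.sin(a)],[np.sin(a),np.cos(a)]])
    t=wc-R@lc; return a,t,(L@R.T+t-W)
E
python3 - <<'E'
from h import *
d=load('top0'); s=load('side0')
T=lambda u,v:(200+(u-1)/3,100+(v-1)/3)
S=lambda u,v:(220+(u-1)/3,100+(v-1)/3)
L=[(.085,.165),(.085,-.150),(-.085,-.150),(-.085,.165)]
W=[ptz(d,*T(*p),.04) for p in [(188,137),(690,52),(748,318),(238,412)]]
print(np.round(W,4)); a,t,e=fit(L,W); print('top',a,t,e.round(4).tolist())
Ws=[ptz(s,*S(*p),.04) for p in [(94,425),(98,75),(352,68),(416,408)]]
print(np.round(Ws,4)); a2,t2,e=fit(L,Ws); print('side',a2,t2,e.round(4).tolist())
def loc(p,a=a,t=t): 
    R=np.array([[np.cos(a),-np.sin(a)],[np.sin(a),np.cos(a)]]); return np.round(np.r_[R.T@(p[:2]-t),p[2]]*1000,1)
for n,p,z in [('pivot',(485,215),.073),('pad',(685,257),.069),('fpad',(677,155),.069),('neck',(270,238),.098)]:
    print(n,'plane',loc(ptz(d,*T(*p),z)),'depth',loc(pt(d,*T(*p))))
for n,p,z in [('pivot',(235,172),.073),('pad',(297,65),.069),('fpad',(203,63),.069),('neck',(240,282),.098)]:
    print(n,'side plane',loc(ptz(s,*S(*p),z),a2,t2),loc(ptz(s,*S(*p),z)),'depth',loc(pt(s,*S(*p))))
E
```

```text
[[ 0.6168  0.1526  0.04  ]
 [ 0.6762 -0.1507  0.04  ]
 [ 0.5135 -0.1829  0.04  ]
 [ 0.4528  0.1185  0.04  ]]
top 0.1969416900504473 [ 0.56629403 -0.02296687] [[0.0005, 0.0029], [0.0028, -0.0027], [-0.0012, -0.0038], [-0.0021, 0.0037]]
[[ 0.6134  0.1514  0.04  ]
 [ 0.6762 -0.1553  0.04  ]
 [ 0.5118 -0.1816  0.04  ]
 [ 0.4525  0.1214  0.04  ]]
side 0.1919462022618745 [ 0.56488972 -0.02338145] [[0.0035, 0.0034], [0.0008, 0.0008], [-0.0018, -0.0052], [-0.0025, 0.001]]
pivot plane [ 0.1  0.7 73. ] depth [ 0.1  0.6 72.8]
pad plane [ -44.  -109.2   69. ] depth [ -44.2 -108.7   71. ]
fpad plane [  15.9 -117.3   69. ] depth [  16.1 -117.7   67.7]
neck plane [  4.1 124.7  98. ] depth [  3.9 124.7  99.2]
pivot side plane [ 0.9  2.6 73. ] [-0.5  2.5 73. ] depth [-0.5  2.2 72.7]
pad side plane [ -43.2 -108.5   69. ] [ -45.2 -108.4   69. ] depth [ -45.1 -107.4   69.7]
fpad side plane [  15.4 -115.6   69. ] [  13.4 -115.8   69. ] depth [  13.3 -116.8   68.3]
neck side plane [  3.7 124.9  98. ] [  2.8 124.8  98. ] depth [  2.8 125.1  98.3]
```

Candidates: brass housing at top-view (290,180), teal housing (225,163), purple housing (273,273). I'm taking the brass one standing in the channel; the crop shows its dark seal on the far (+x) face. The clamp pose agrees between the two views (origin ≈ (0.566,-0.023), angle ≈ 0.195).

```bash
python3 -m pendant '[{"travel":[0,0,0],"roll":0.186},{"travel":[0,0,0],"roll":0.186},{"travel":[0,0,0],"roll":0.186},{"travel":[0,0,0],"roll":0.186},{"travel":[0,0,0],"roll":0.186},{"travel":[0,0,0],"roll":0.186},{"travel":[0,0,0],"roll":0.005}]' 0 30
python3 -m pendant '[{"travel":[-46,31,0],"roll":0},{"travel":[-46,31,0],"roll":0},{"travel":[-46,32,0],"roll":0},{"travel":[-46,32,0],"roll":0},{"travel":[-46,32,0],"roll":0},{"travel":[-46,32,0],"roll":0},{"travel":[-46,32,0],"roll":0},{"travel":[-46,32,0],"roll":0},{"travel":[-46,31,0],"roll":0},{"travel":[-45,31,0],"roll":0},{"travel":[0,0,40],"roll":0},{"travel":[0,0,0],"roll":0}]'
python3 - <<'E'
from h import *
for n in ['wrist','top']: grab(n,n+'1')
crop('wrist1','cwrist1',160,0,480,240,2)
E
```

```text
time: 1.02
tcp_pos: [0.138, 0.5323, 0.3037]
ee_rot: [0.634, 0.773, -0.0, 0.0]
contact_force: [0.1, -0.3, -0.2]
finger_gap: -0.0
time: 2.52
tcp_pos: [0.5364, 0.1431, 0.2616]
ee_rot: [0.633, 0.774, -0.002, -0.002]
contact_force: [-0.5, -0.1, -0.2]
finger_gap: -0.002
```

View pics/wrist1.png

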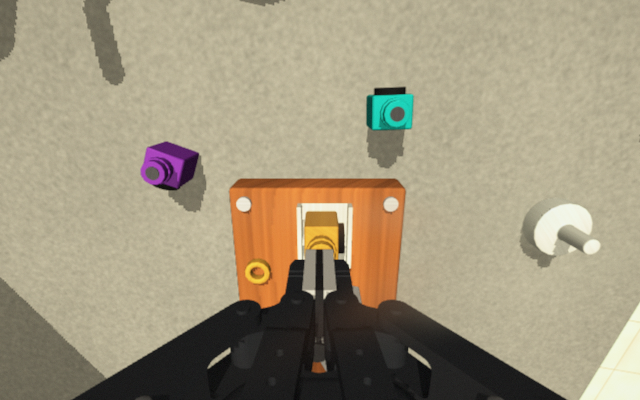

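View pics/top1.png

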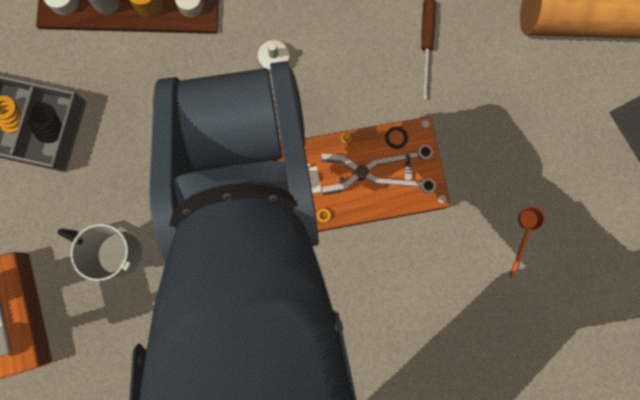

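```bash
cat >> h.py <<'E'
A=0.1955; ORG=np.array([.5658,-.0231])
RR=np.array([[np.cos(A),-np.sin(A)],[np.sin(A),np.cos(A)]])
def loc(p): return np.round(np.r_[RR.T@(np.array(p)[:2]-ORG),p[2]]*1000,1)
def tool():
    from scipy.spatial.transform import Rotation as Ro
    s=telemetry.sense(); M=Ro.from_quat(s['ee_rot']).as_matrix(); return loc(s['tcp_pos']), np.arctan2(M[1,1],M[0,1])-A, s
E
python3 - <<'E'
from h import *
print(tool()[:2])
crop('wrist1','cw1',220,170,420,320,4)
E
```

```text
(array([  4.6, 169.5, 264.7]), np.float64(0.0031554156218084606))
```

View pics/cw1.png

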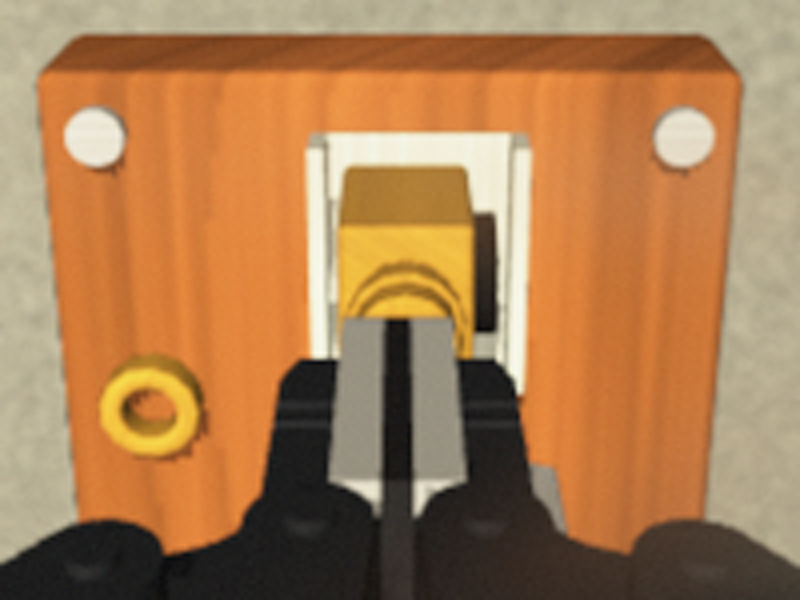

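```bash
python3 - <<'E'
from h import *
w=load('wrist1'); C=lambda u,v:(220+u/4,170+v/4)
for n,p,z in [('cornL',(38,73),.04),('cornR',(742,73),.04),('topL',(340,225),.08),('topR',(471,225),.08),('footL',(344,167),.04),('footR',(467,167),.04),('fenceL in',(327,146),.052),('fenceR in',(513,146),.052),('scrL',(95,138),.042),('scrR',(684,138),.042)]:
    print(n,loc(ptz(w,*C(*p),z)),'depth',loc(pt(w,*C(*p))))
E
```

```text
cornL [-82.7 165.7  40. ] depth [-83.5 164.9  37.2]
cornR [ 84.  166.7  40. ] depth [ 9.510e+01  1.547e+02 -1.000e-01]
topL [ -9.4 144.4  80. ] depth [ -9.5 143.8  78.8]
topR [ 18.4 144.5  80. ] depth [ 18.5 144.3  79.5]
footL [-10.3 142.3  40. ] depth [-10.2 143.8  43.9]
footR [ 19.5 142.5  40. ] depth [ 19.5 142.6  40.1]
fenceL in [-13.7 152.1  52. ] depth [-14.4 147.7  39.8]
fenceR in [ 29.4 152.3  52. ] depth [ 29.6 151.5  49.8]
scrL [-69.8 150.1  42. ] depth [-69.5 150.7  43.4]
scrR [ 71.1 151.   42. ] depth [ 70.4 151.9  44.6]
```

```bash
python3 -m pendant '[{"travel":[0,0,40],"roll":0},{"travel":[0,0,40],"roll":0},{"travel":[0,0,35],"roll":0},{"travel":[0,0,25],"roll":0},{"travel":[-6,0,0],"roll":0},{"travel":[-6,0,0],"roll":0},{"travel":[-4,0,0],"roll":0},{"travel":[-4,0,0],"roll":0},{"travel":[-6,-0.5,0],"roll":0},{"travel":[-6,-0.5,0],"roll":0},{"travel":[-6,-0.5,0],"roll":0},{"travel":[-6,-0.5,0],"roll":0}]'
python3 - <<'E'
from h import *
print(tool()[:2])
grab('wrist','wrist2'); grab('side','side2')
crop('side2','cside2',220,100,400,270,4); crop('wrist2','cw2',200,150,440,330,3)
E
```

```text
time: 4.12
tcp_pos: [0.544, 0.0997, 0.1239]
ee_rot: [0.635, 0.773, -0.0, -0.0]
contact_force: [-0.3, 2.2, 1.9]
finger_gap: -0.001
(array([  2.5, 124.7, 123.9]), np.float64(0.0004379776215461262))
```

View pics/cside2.png

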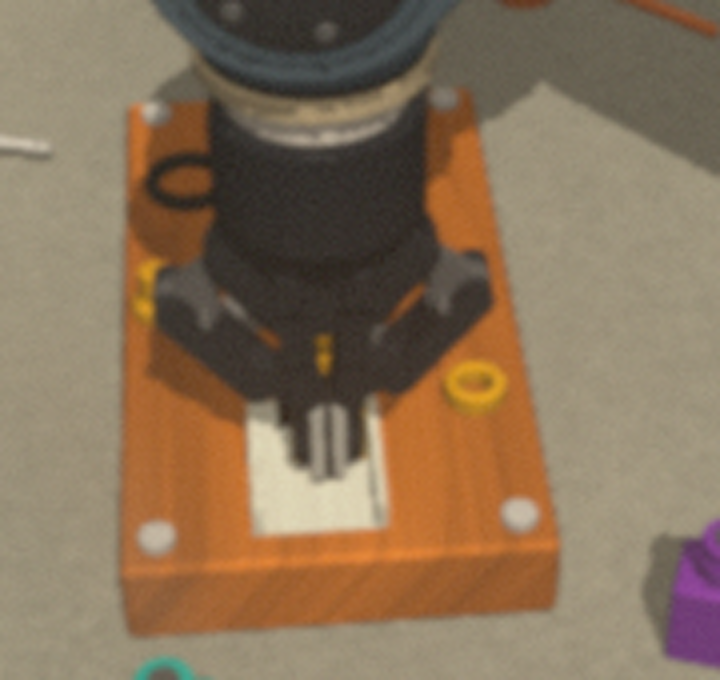

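View pics/cw2.png

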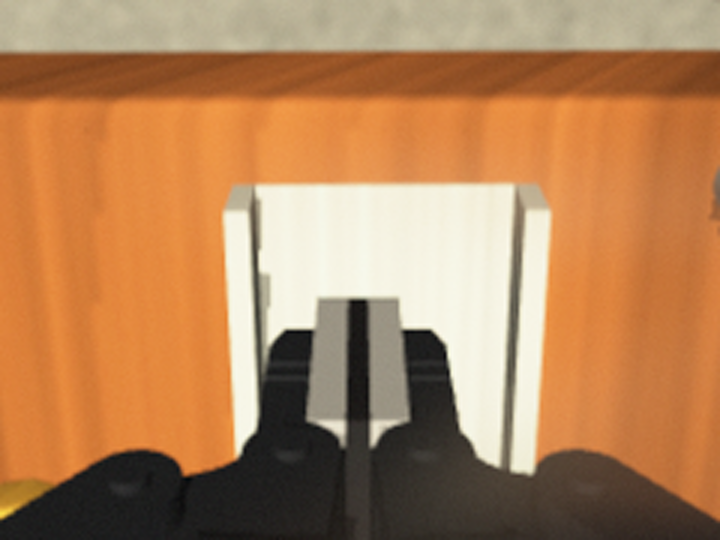

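```bash
python3 -m pendant '[{"travel":[-6,0,0],"roll":0},{"travel":[-6,0,0],"roll":0},{"travel":[-6,0,0],"roll":0},{"travel":[-6,0,0],"roll":0},{"travel":[-5,0,0],"roll":0},{"travel":[-3,0,0],"roll":0},{"travel":[-2,0,0],"roll":0}]'
python3 - <<'E'
from h import *
print(tool()[:2])
E
python3 -m pendant '[{"travel":[-1.5,0,0],"roll":0},{"travel":[-1,0,0],"roll":0}]'
```

```text
time: 5.1
tcp_pos: [0.5506, 0.0666, 0.1239]
ee_rot: [0.635, 0.773, -0.0, -0.0]
contact_force: [-0.5, 1.3, 0.0]
finger_gap: 0.001
(array([  2.6,  91. , 123.9]), np.float64(0.0004358805520610354))
time: 5.35
tcp_pos: [0.5511, 0.0644, 0.1239]
ee_rot: [0.635, 0.773, 0.0, -0.0]
contact_force: [-0.0, 1.2, -1.0]
finger_gap: -0.003
```

```bash
python3 -m pendant '[{"travel":[-1,0,0],"roll":0},{"travel":[-1,0,0],"roll":0}]'; python3 -m pendant '[{"travel":[-1,0,0],"roll":0}]';python3 -m pendant '[{"travel":[-1,0,0],"roll":0}]'
```

```text
time: 5.6
tcp_pos: [0.5515, 0.0624, 0.1239]
ee_rot: [0.634, 0.773, 0.0, 0.0]
contact_force: [-0.3, 1.1, 0.4]
finger_gap: 0.0
time: 5.72
tcp_pos: [0.5517, 0.0614, 0.1239]
ee_rot: [0.635, 0.773, -0.0, -0.0]
contact_force: [0.3, 1.7, -1.1]
finger_gap: 0.004
time: 5.85
tcp_pos: [0.5519, 0.0604, 0.1239]
ee_rot: [0.635, 0.773, 0.0, -0.0]
contact_force: [-1.1, 5.4, 0.2]
finger_gap: 0.001
```

```bash
python3 -m pendant '[{"travel":[-0.5,0,0],"roll":0},{"travel":[0,0,0],"roll":0}]'; python3 -m pendant '[{"travel":[6,0,0],"roll":0},{"travel":[10,0,-20],"roll":0},{"travel":[0,0,-50],"roll":0},{"travel":[0,0,-50],"roll":0},{"travel":[40,0,-20],"roll":0},{"travel":[20,0,0],"roll":0},{"travel":[0,0,0],"roll":0}]'
python3 - <<'E'
from h import *
print(tool()[:2])
grab('wrist','wrist3'); grab('side','side3'); grab('top','top3')
crop('side3','cside3',220,100,400,270,4)
crop('top3','ctop3',220,100,460,260,3)
E
```

```text
time: 6.1
tcp_pos: [0.5519, 0.0604, 0.1239]
ee_rot: [0.635, 0.773, 0.0, -0.0]
contact_force: [-0.3, 6.2, -1.5]
finger_gap: 0.002
time: 6.98
tcp_pos: [0.5366, 0.1354, 0.2628]
ee_rot: [0.634, 0.774, -0.001, -0.0]
contact_force: [0.2, 0.2, -0.2]
finger_gap: 0.002
(array([  2.1, 161.1, 262.8]), np.float64(0.0025889243058695444))
```

View pics/cside3.png

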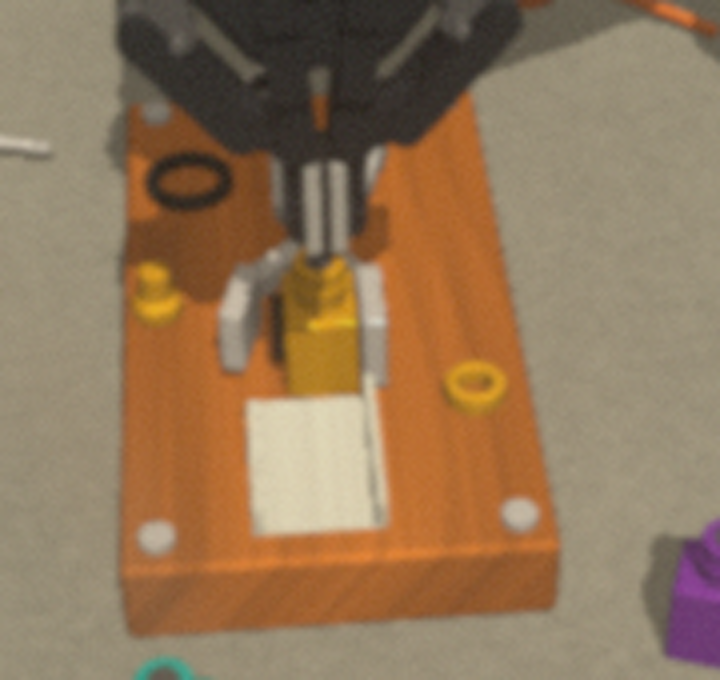

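View pics/wrist3.png

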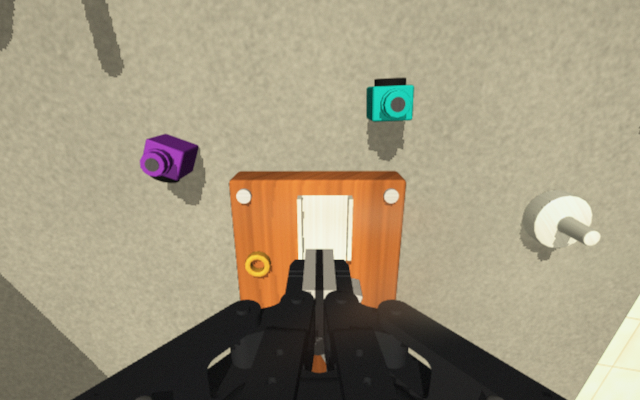

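View pics/ctop3.png

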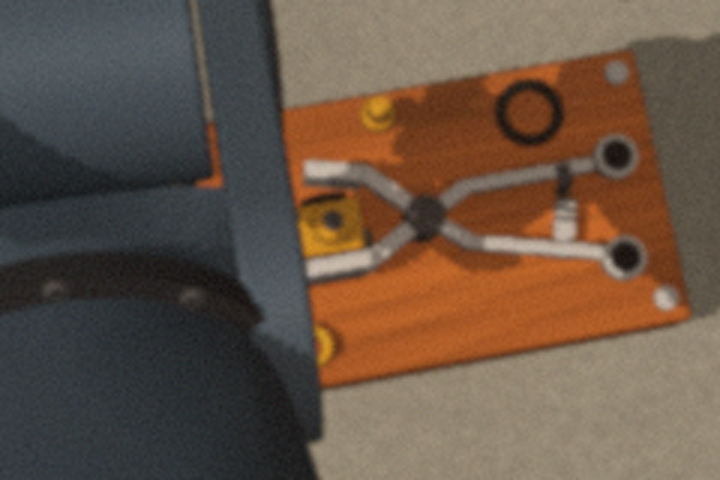

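```bash
python3 - <<'E'
from h import *
d=load('top3'); C=lambda u,v:(220+(u-1)/3,100+(v-1)/3)
print(loc(ptz(d,*C(333,218),.098)),loc(pt(d,*C(333,218))))
s=load('side3'); C=lambda u,v:(220+(u-1.5)/4,100+(v-1.5)/4)
for p in [(291,393),(358,394)]: print(loc(ptz(s,*C(*p),.04)),loc(pt(s,*C(*p))))
for p in [(291,327),(357,328)]: print(loc(ptz(s,*C(*p),.08)),loc(pt(s,*C(*p))))
E
```

```text
[ 3.5 55.3 98. ] [ 3.5 55.3 98.3]
[13.7 69.2 40. ] [13.8 77.8 47.8]
[-13.8  72.2  40. ] [-13.8  73.5  41.2]
[12.5 74.2 80. ] [12.5 73.5 79.3]
[-13.7  77.1  80. ] [-13.9  72.3  75.9]
```

```bash
python3 -m pendant '[{"travel":[-46,-14,0],"roll":0},{"travel":[-46,-14,0],"roll":0},{"travel":[-46,-14,0],"roll":0},{"travel":[-46,-14,0],"roll":0},{"travel":[-45,-14,0],"roll":0},{"travel":[-45,-13,0],"roll":0},{"travel":[0,0,0],"roll":0.186},{"travel":[0,0,0],"roll":0.186},{"travel":[0,0,0],"roll":0.186},{"travel":[0,0,0],"roll":0.186},{"travel":[0,0,0],"roll":0.186},{"travel":[0,0,0],"roll":0.186}]'
python3 -m pendant '[{"travel":[0,0,20],"roll":0.186},{"travel":[0,0,30],"roll":0.186},{"travel":[0,0,30],"roll":0.082},{"travel":[0,0,0],"roll":0}]'
python3 - <<'E'
from h import *
print(tool()[:2])
grab('wrist','wrist4'); grab('top','top4'); grab('side','side4')
crop('top4','ctop4',220,100,460,260,3)
E
```

```text
time: 8.62
tcp_pos: [0.5087, -0.1512, 0.2631]
ee_rot: [0.949, 0.316, -0.001, -0.0]
contact_force: [-0.5, -0.8, 0.7]
finger_gap: 0.004
time: 9.12
tcp_pos: [0.508, -0.1507, 0.1818]
ee_rot: [0.995, 0.098, -0.002, -0.001]
contact_force: [0.1, 0.7, 0.5]
finger_gap: 0.001
(array([ -81.5, -114. ,  181.8]), np.float64(-1.5697168101821835))
```

View pics/wrist4.png

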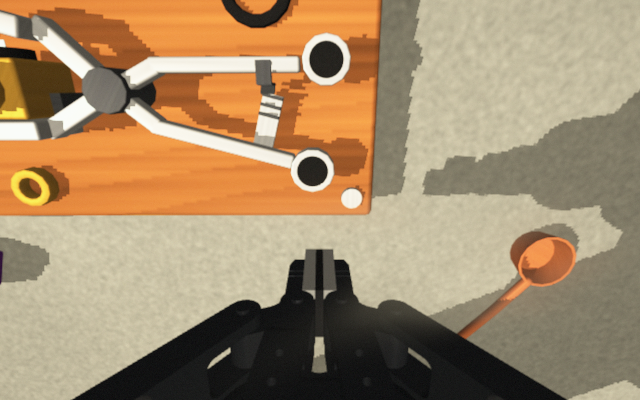

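View pics/side4.png

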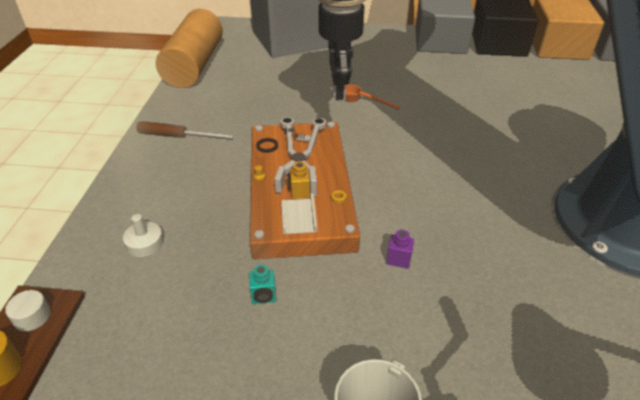

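```bash
python3 - <<'E'
from h import *
w=load('wrist4')
for n,p,z in [('pad',(312.5,171),.069),('fpad',(326.5,59),.069),('pivot',(107,90),.073),('screw',(351,198),.043),('near outer pad edge',(312,193),.069),('ladle',(545,255),.03)]: print(n,loc(ptz(w,*p,z)),loc(pt(w,*p)))
crop('side4','cs4',250,100,350,260,5)
E
```

```text
pad [ -43.6 -108.2   69. ] [ -43.6 -108.2   69.2]
fpad [  16.4 -115.8   69. ] [  16.3 -115.8   69.8]
pivot [ 0.8 -0.2 73. ] [ 0.8  0.  72.7]
screw [ -68.9 -133.9   43. ] [ -68.5 -133.8   44.2]
near outer pad edge [ -57.1 -107.9   69. ] [ -66.3 -107.1   40.2]
ladle [-119.3 -286.7   30. ] [-132.8 -306.2    5.3]
```

View pics/cs4.png

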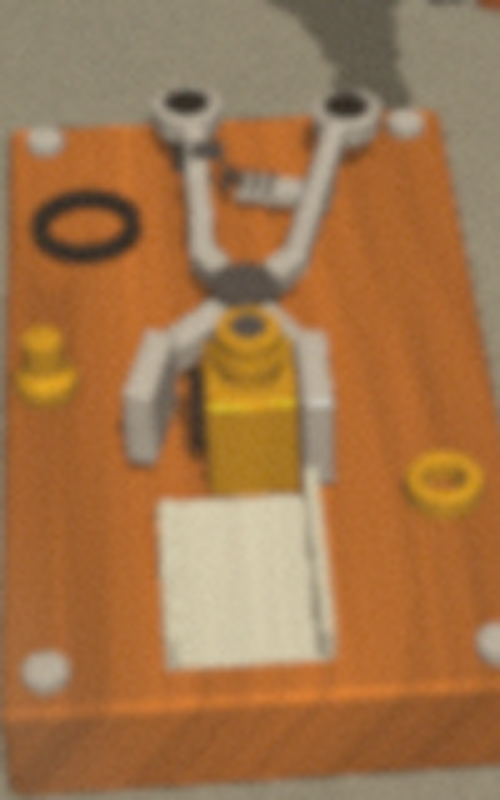

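```bash
python3 -m pendant '[{"travel":[0,0,25],"roll":0},{"travel":[0,0,20],"roll":0},{"travel":[0,0,9],"roll":0},{"travel":[6,0,0],"roll":0},{"travel":[5,0,0],"roll":0},{"travel":[4,0,0],"roll":0},{"travel":[4,0,0],"roll":0}]'
python3 -m pendant '[{"travel":[4,0,0],"roll":0},{"travel":[4,0,0],"roll":0},{"travel":[4,0,0],"roll":0}]'
python3 -m pendant '[{"travel":[3,0,0],"roll":0},{"travel":[3,0,0],"roll":0}]'
python3 - <<'E'
from h import *
print(tool()[:2]); grab('wrist','wrist5')
E
```

```text
time: 10.15
tcp_pos: [0.5276, -0.1471, 0.1302]
ee_rot: [0.995, 0.099, -0.001, 0.0]
contact_force: [-8.3, -9.0, 0.2]
finger_gap: 0.002
time: 10.52
tcp_pos: [0.5374, -0.1456, 0.1294]
ee_rot: [0.995, 0.099, -0.003, 0.0]
contact_force: [-23.7, -20.5, 1.9]
finger_gap: 0.002
time: 10.78
tcp_pos: [0.54, -0.1455, 0.1282]
ee_rot: [0.995, 0.099, -0.008, 0.0]
contact_force: [-40.6, -33.8, 5.6]
finger_gap: 0.001
(array([ -49.1, -115.1,  128.2]), np.float64(-1.5678873360971937))
```

View pics/wrist5.png

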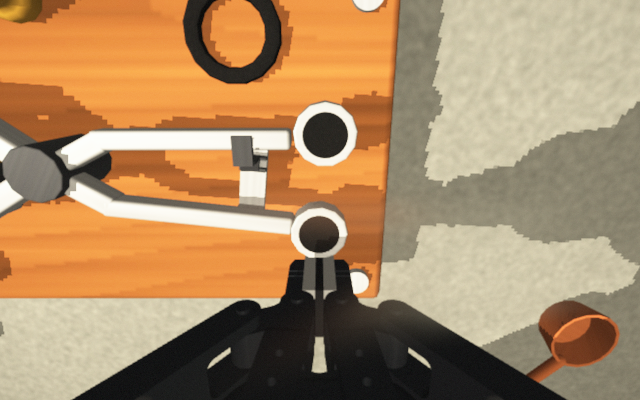

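```bash
python3 - <<'E'
from h import *
d=grab('side','side5'); t=grab('top','top5'); s=telemetry.sense(); print(s['contact_force'],s['moment'])
crop('side5','cs5',250,100,350,220,6); crop('top5','ct5',300,110,460,220,5)
w=load('wrist5')
for n,p,z in [('pad',(319,234),.069),('padL',(291,232),.069),('padR',(347,232),.069),('fpad',(325,134),.069),('baroutL',(110,213),.069),('baroutR',(290,233),.069)]: print(n,loc(ptz(w,*p,z)),loc(pt(w,*p)))
crop('wrist5','cw5',200,100,400,300,4)
E
```

```text
[-11.13182771 -11.73237733  -1.81896851] [-1.90028138  1.91013998 -0.15034326]
pad [ -27.  -113.4   69. ] [ -27.5 -113.4   68. ]
padL [ -26.1 -101.1   69. ] [ -26.9 -100.9   67.4]
padR [ -26.  -125.7   69. ] [ -27.7 -126.    65.4]
fpad [  16.5 -115.6   69. ] [  16.7 -115.6   69.9]
baroutL [-17.5 -23.4  69. ] [-17.7 -23.1  68.5]
baroutR [ -26.6 -100.6   69. ] [ -27.7 -100.4   66.6]
```

View pics/cs5.png

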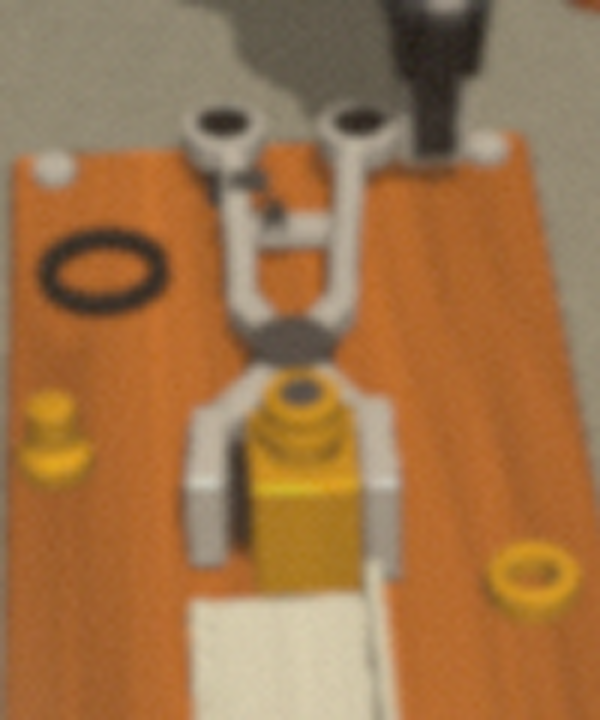

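View pics/ct5.png

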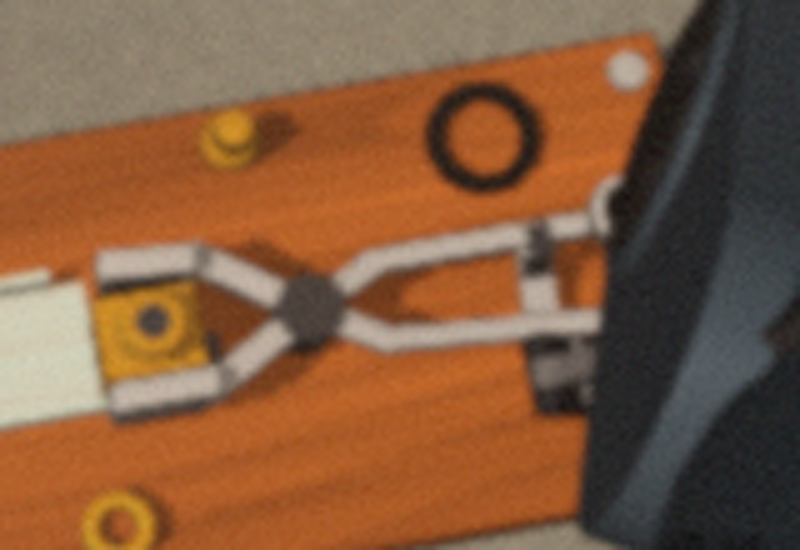

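View pics/cw5.png

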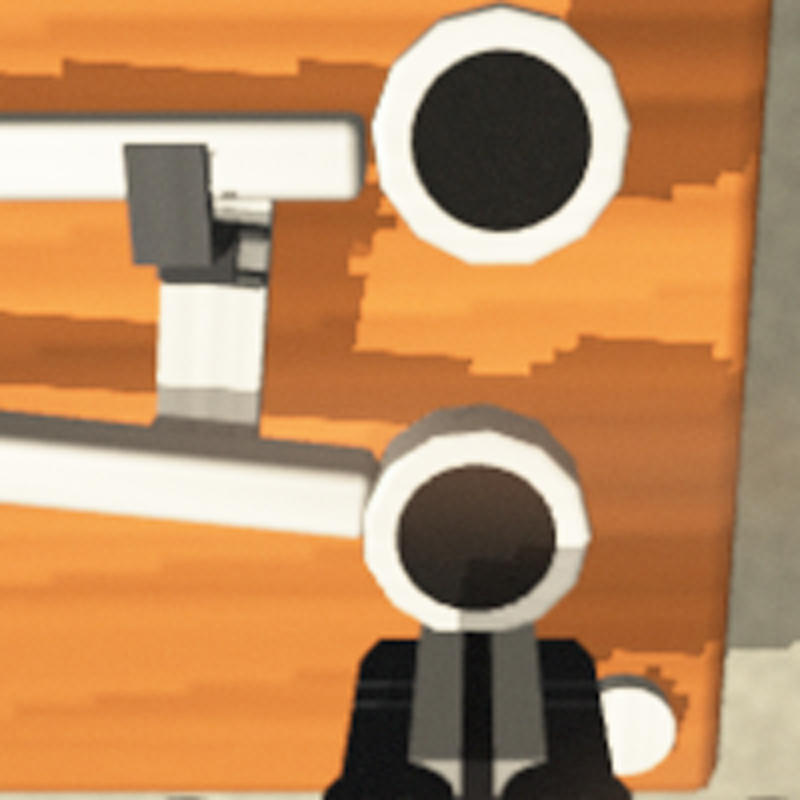

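```bash
python3 -m pendant '[{"travel":[0,0,-1],"roll":0},{"travel":[1,0,0],"roll":0}]'
python3 -m pendant '[{"travel":[1.5,0,0],"roll":0},{"travel":[0,0,0],"roll":0}]'
python3 -m pendant '[{"travel":[1.5,0,0],"roll":0},{"travel":[0,0,0],"roll":0}]'
python3 - <<'E'
from h import *
print(tool()[:2])
E
```

```text
time: 11.18
tcp_pos: [0.5441, -0.1438, 0.13]
ee_rot: [0.995, 0.099, -0.003, -0.0]
contact_force: [-16.1, -13.2, -2.7]
finger_gap: -0.002
time: 11.42
tcp_pos: [0.5447, -0.1438, 0.1297]
ee_rot: [0.995, 0.099, -0.005, -0.0]
contact_force: [-19.1, -14.3, -0.7]
finger_gap: -0.0
time: 11.68
tcp_pos: [0.5453, -0.1438, 0.1295]
ee_rot: [0.995, 0.099, -0.006, -0.0]
contact_force: [-24.2, -17.8, 0.8]
finger_gap: 0.002
(array([ -43.5, -114.4,  129.5]), np.float64(-1.5688086947261675))
```

```bash
python3 -m pendant '[{"travel":[0,0,0],"roll":0},{"travel":[0,0,0],"roll":0},{"travel":[0,0,0],"roll":0},{"travel":[0,0,0],"roll":0}]'
python3 - <<'E'
from h import *
print(tool()[:2])
w=grab('wrist','wrist6'); crop('wrist6','cw6',200,100,400,300,4);grab('side','side6');crop('side6','cs6',250,100,350,220,6)
print(telemetry.sense()['moment'])
E
```

```text
time: 12.18
tcp_pos: [0.5453, -0.1438, 0.1296]
ee_rot: [0.995, 0.099, -0.006, -0.0]
contact_force: [-25.4, -16.6, 0.7]
finger_gap: -0.004
(array([ -43.5, -114.4,  129.6]), np.float64(-1.5688850301643187))
[-2.93791064  4.09337211 -0.08055721]
```

View pics/cw6.png

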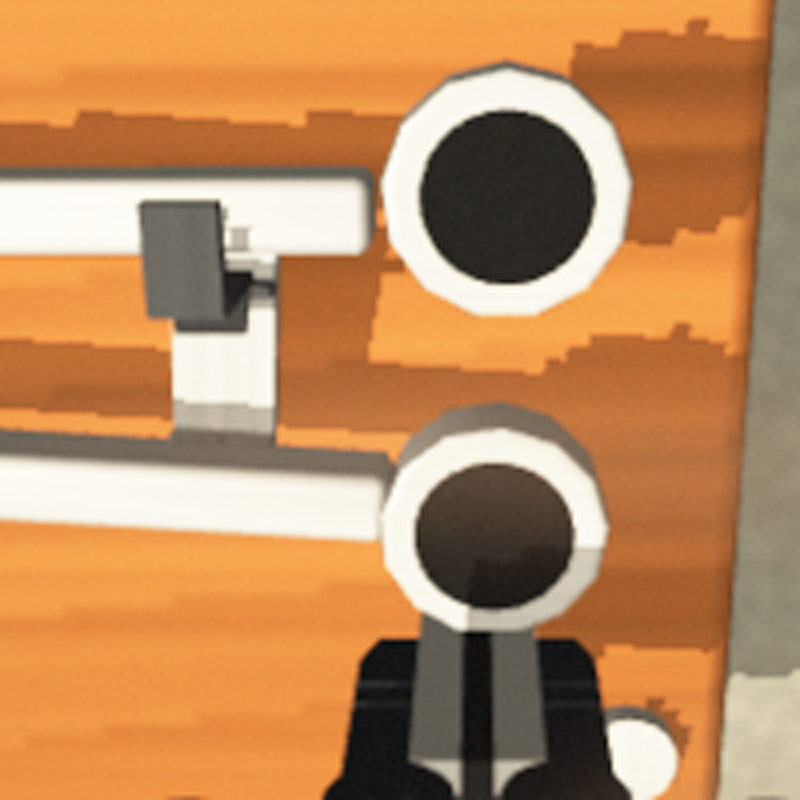

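View pics/cs6.png

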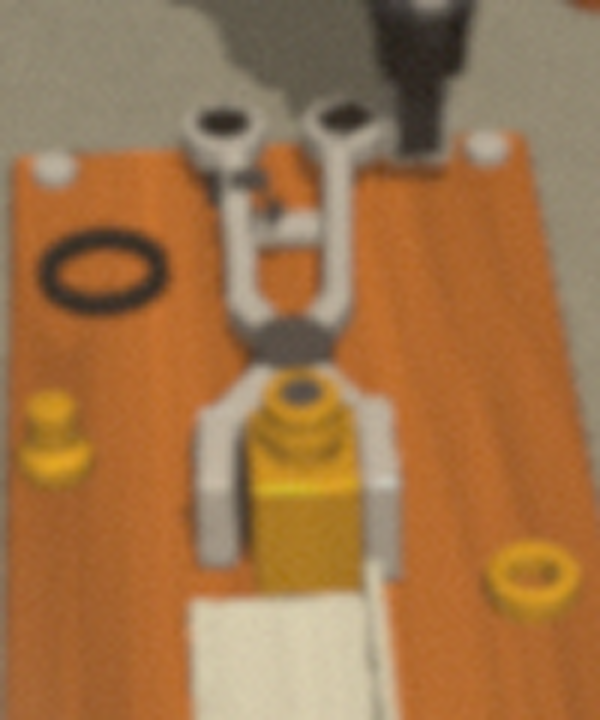

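```bash
python3 -m pendant '[{"travel":[1.5,0,0],"roll":0},{"travel":[0,0,0],"roll":0}]'
python3 -m pendant '[{"travel":[1.5,0,0],"roll":0},{"travel":[0,0,0],"roll":0}]'
python3 - <<'E'
from h import *
print(tool()[:2])
E
```

```text
time: 12.52
tcp_pos: [0.5462, -0.1438, 0.1293]
ee_rot: [0.995, 0.099, -0.007, -0.0]
contact_force: [-27.5, -20.9, 1.0]
finger_gap: -0.001
time: 12.78
tcp_pos: [0.5469, -0.1437, 0.129]
ee_rot: [0.995, 0.099, -0.008, -0.0]
contact_force: [-32.1, -23.7, 0.8]
finger_gap: 0.004
(array([ -42. , -114.6,  129. ]), np.float64(-1.5687390701907726))
```

```bash
python3 -m pendant '[{"travel":[1,0,0],"roll":0},{"travel":[0,0,0],"roll":0}]'
python3 - <<'E'
from h import *
print(tool()[:2])
w=grab('wrist','wrist7'); crop('wrist7','cw7',200,80,400,280,4);grab('side','side7');crop('side7','cs7',250,100,350,220,6)
s=telemetry.sense();print(s['contact_force'],s['moment'])
for n,p,z in [('fpad',(326.5,147),.069)]: print(n,loc(ptz(w,*p,z)),loc(pt(w,*p)))
E
```

```text
time: 13.02
tcp_pos: [0.5473, -0.1437, 0.1288]
ee_rot: [0.995, 0.099, -0.009, -0.001]
contact_force: [-36.0, -26.8, 1.9]
finger_gap: 0.005
(array([ -41.6, -114.7,  128.8]), np.float64(-1.5686739877475364))
[-35.08380632 -25.80277252   1.0140254 ] [-4.33907429  5.78298141 -0.14617256]
fpad [  18.8 -115.8   69. ] [  19.1 -115.8   70.9]
```

View pics/cw7.png

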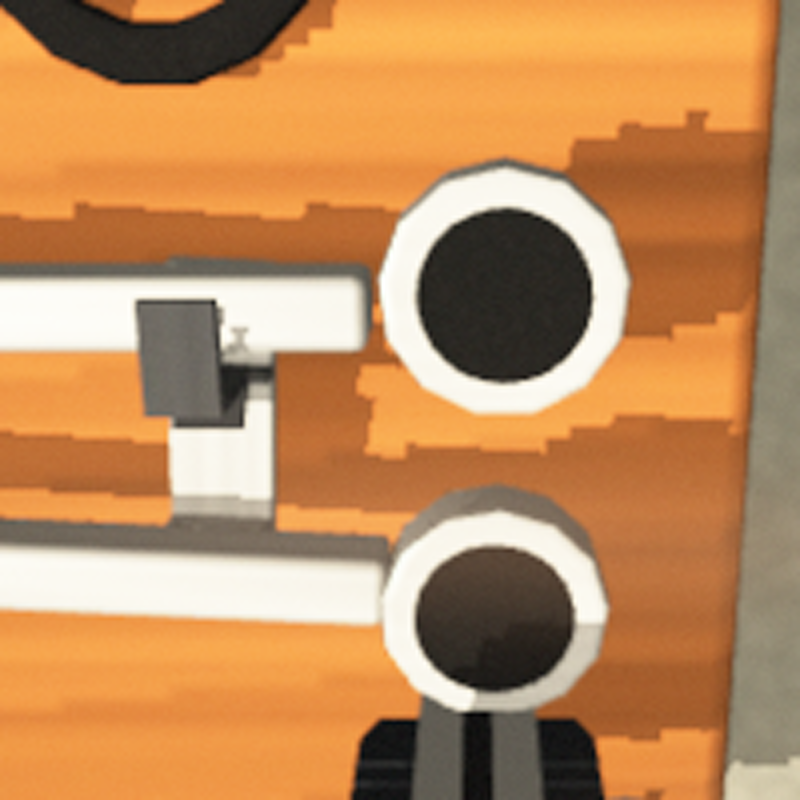

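View pics/cs7.png

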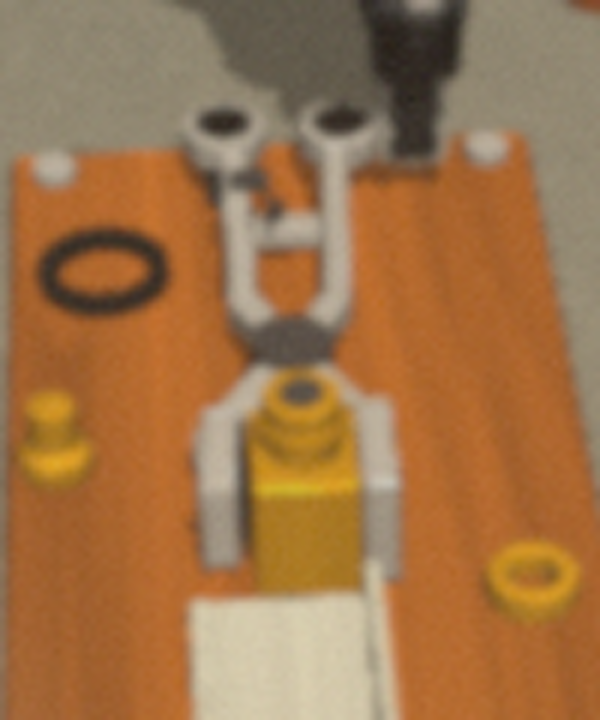

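```bash
python3 - <<'E'
from h import *
w=load('wrist7')
C=lambda u,v:(200+u/4,80+v/4)
for n,p in [('fpad',(505,297)),('pad',(495,590)),('padL',(400,610)),('padR',(590,600)),('barend',(360,600)),('barmid',(60,575)),('fbar',(60,310)),('pawl',(180,360)),('tooth',(220,460))]:
    u,v=C(*p); print(n,loc(pt(w,u,v)),w['range_z'][int(v),int(u)])
print(w['T'].round(4))
# finger contact region
for p in [(440,730),(440,780),(520,730)]: print('finger',loc(pt(w,*C(*p))))
E
```

```text
fpad [  16.  -115.7   69.9] 0.12886833
pad [ -16.3 -115.    69.7] 0.14000462
padL [ -19.6 -104.5   67.9] 0.14286445
padR [ -18.3 -125.6   67.8] 0.142456
barend [ -18.5 -100.    67.7] 0.1427139
barmid [-14.9 -67.6  69.3] 0.14000104
fbar [ 14.4 -70.8  69.5] 0.12992045
pawl [  9.8 -83.   71.5] 0.12958056
tooth [ -7.2 -82.4  52.9] 0.15278779
[[ 0.1972 -0.9224 -0.3321  0.6293]
 [-0.9804 -0.1869 -0.063  -0.1259]
 [-0.004   0.338  -0.9411  0.1974]
 [ 0.      0.      0.      1.    ]]
finger [ -32.1 -109.    72.4]
finger [ -31.6 -109.3   83.2]
finger [ -31.1 -117.8   74. ]
```

```bash
python3 -m pendant '[{"travel":[0,2,0],"roll":0},{"travel":[0,2,0],"roll":0}]'
python3 - <<'E'
from h import *
print(tool()[:2]);s=telemetry.sense();F=s['contact_force'];print(RR.T@F[:2],F[2])
E
```

```text
time: 13.38
tcp_pos: [0.5476, -0.145, 0.1283]
ee_rot: [0.995, 0.098, -0.009, -0.003]
contact_force: [-32.6, 3.1, 3.8]
finger_gap: -0.0
(array([ -41.6, -116. ,  128.3]), np.float64(-1.5693410320509882))
[-31.42483424   9.36190371] 3.7776537358054894
```

```bash
python3 - <<'E'
from h import *
grab('top','top8'); grab('side','side8'); 
crop('top8','ct8',310,135,390,200,9); crop('side8','cs8',270,150,330,215,9)
E
```

```text
(no output)
```

View pics/ct8.png

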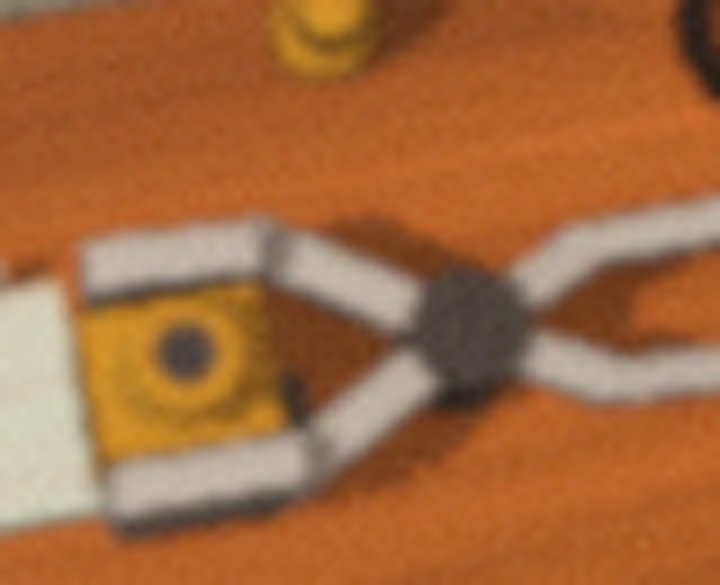

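View pics/cs8.png

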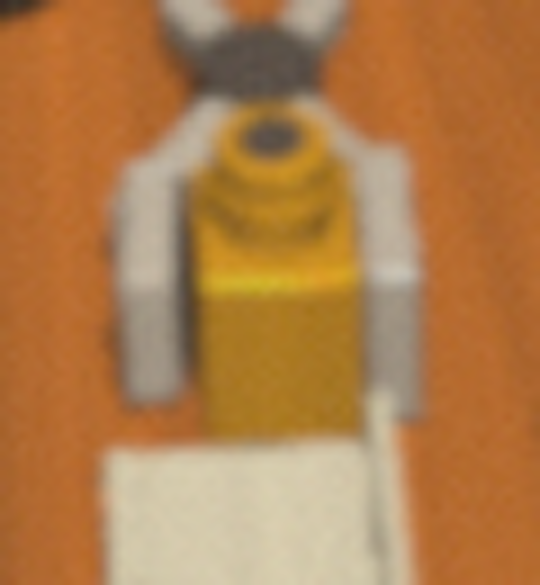

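```bash
python3 -m pendant '[{"travel":[1.5,0,-1],"roll":0}]'
python3 - <<'E'
from h import *
print(tool()[:2]);s=telemetry.sense();F=s['contact_force'];print(RR.T@F[:2],F[2], s['joint_torque'].round(1),s['moment'])
E
```

```text
time: 13.6
tcp_pos: [0.5482, -0.1446, 0.1288]
ee_rot: [0.995, 0.099, -0.011, -0.003]
contact_force: [-39.9, -8.9, 1.0]
finger_gap: 0.001
(array([ -40.9, -115.8,  128.8]), np.float64(-1.5684864464455541))
[-40.85032597  -1.01144259] 1.0428225239777311 [ 10.7 -64.3 -42.2   4.1  -9.1  -0.1] [-1.53384877  6.68411016  0.02660465]
```

```bash
python3 - <<'E'
from h import *
w=grab('wrist','wrist9'); crop('wrist9','cw9',230,90,390,250,5)
t=load('top8')
C=lambda u,v:(310+(u-4)/9,135+(v-4)/9)
for p in [(85,240),(260,222),(90,300),(260,285),(110,470),(305,432),(600,400),(718,390)]: print(loc(ptz(t,*C(*p),.079)),loc(ptz(t,*C(*p),.069)))
E
```

```text
[29.6 69.9 79. ] [31.7 69.2 69. ]
[27.2 36.3 79. ] [29.3 35.3 69. ]
[18. 71. 79.] [19.9 70.4 69. ]
[15.2 38.6 79. ] [17.1 37.6 69. ]
[-14.9  73.2  79. ] [-13.4  72.6  69. ]
[-14.3  35.5  79. ] [-12.7  34.4  69. ]
[-18.1 -21.   79. ] [-16.5 -22.7  69. ]
[-20.1 -43.6  79. ] [-18.6 -45.6  69. ]
```

View pics/cw9.png

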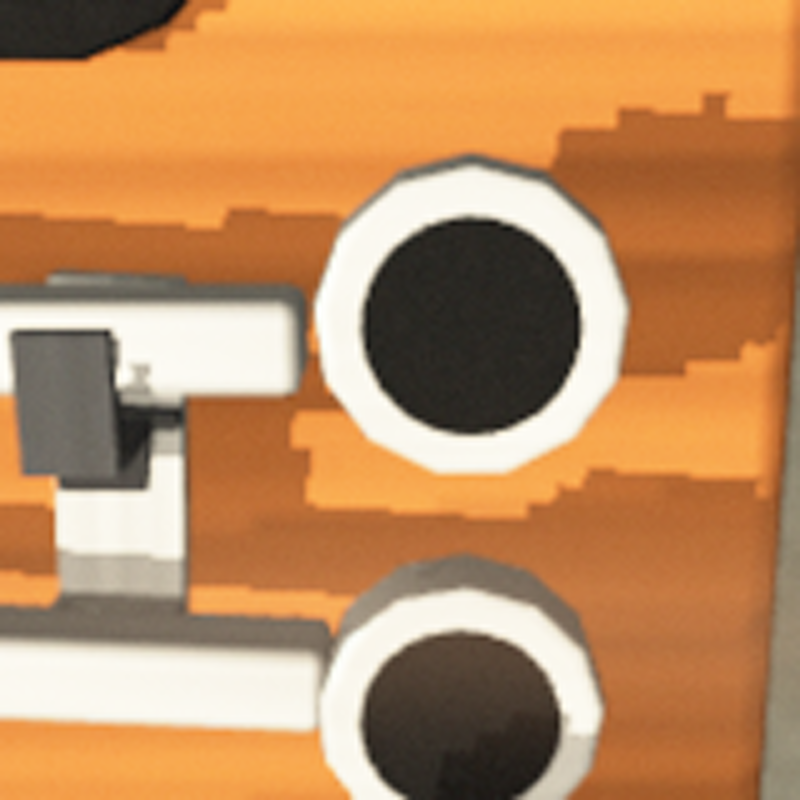

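```bash
python3 - <<'E'
from h import *
for tag,fp,free in [('wrist9',(324,155),(322.2,234)),('wrist4',(326.5,59),(312.5,171)),('wrist6',(200+508/4,100+197/4),(200+495/4,100+536/4)),('wrist7',(200+505/4,80+295/4),(200+495/4,80+612/4))]:
    w=load(tag); a=loc(ptz(w,*fp,.069)); b=loc(ptz(w,*free,.069)); print(tag,a,b,a-b)
# predicted difference vs q
for q in [0,.16,.2,.21,.22,.225,.23,.24,.26]:
    c,s=np.cos(q-.26),np.sin(q-.26); p=np.array([[c,-s],[s,c]])@[-15,-117]; print(q,np.array([15,-117])-p)
E
```

```text
wrist9 [  16.1 -115.6   69. ] [ -19.3 -115.1   69. ] [35.4 -0.5  0. ]
wrist4 [  16.4 -115.8   69. ] [ -43.6 -108.2   69. ] [60.  -7.6  0. ]
wrist6 [  16.  -115.8   69. ] [ -21.9 -114.8   69. ] [37.9 -1.   0. ]
wrist7 [  16.  -115.7   69. ] [ -19.3 -115.    69. ] [35.3 -0.7  0. ]
0 [59.57427424 -7.78858084]
0.16 [41.60557223 -2.08201391]
0.2 [36.98879686 -1.10999692]
0.21 [35.82881671 -0.89590707]
0.22 [34.6667537  -0.69342753]
0.225 [34.08497743 -0.596548  ]
0.23 [33.50272403 -0.50257855]
0.24 [32.3368441  -0.32337922]
0.26 [30.  0.]
```

```bash
python3 -m pendant '[{"travel":[1,0,0],"roll":0}]'; python3 -m pendant '[{"travel":[0,0,0],"roll":0}]'
python3 -m pendant '[{"travel":[1,0,0],"roll":0}]'
python3 - <<'E'
from h import *
print(tool()[:2]);s=telemetry.sense();F=s['contact_force'];print(RR.T@F[:2],F[2])
E
```

```text
time: 13.78
tcp_pos: [0.5487, -0.1446, 0.1287]
ee_rot: [0.995, 0.099, -0.011, -0.003]
contact_force: [-42.3, -11.5, 3.8]
finger_gap: -0.002
time: 13.9
tcp_pos: [0.5488, -0.1447, 0.1287]
ee_rot: [0.995, 0.099, -0.011, -0.003]
contact_force: [-40.7, -9.0, 3.2]
finger_gap: 0.001
time: 14.02
tcp_pos: [0.5492, -0.1446, 0.1286]
ee_rot: [0.995, 0.099, -0.012, -0.003]
contact_force: [-46.7, -12.2, 5.8]
finger_gap: 0.004
(array([ -39.9, -116. ,  128.6]), np.float64(-1.5683815233364444))
[-48.17267406  -2.84841409] 5.8463121664734015
```

```bash
python3 - <<'E'
from h import *
w=grab('wrist','wrist10'); crop('wrist10','cw10',230,90,390,250,5); print(telemetry.sense()['contact_force'])
E
```

```text
[-44.3785002  -12.00771909   5.05245626]
```

View pics/cw10.png

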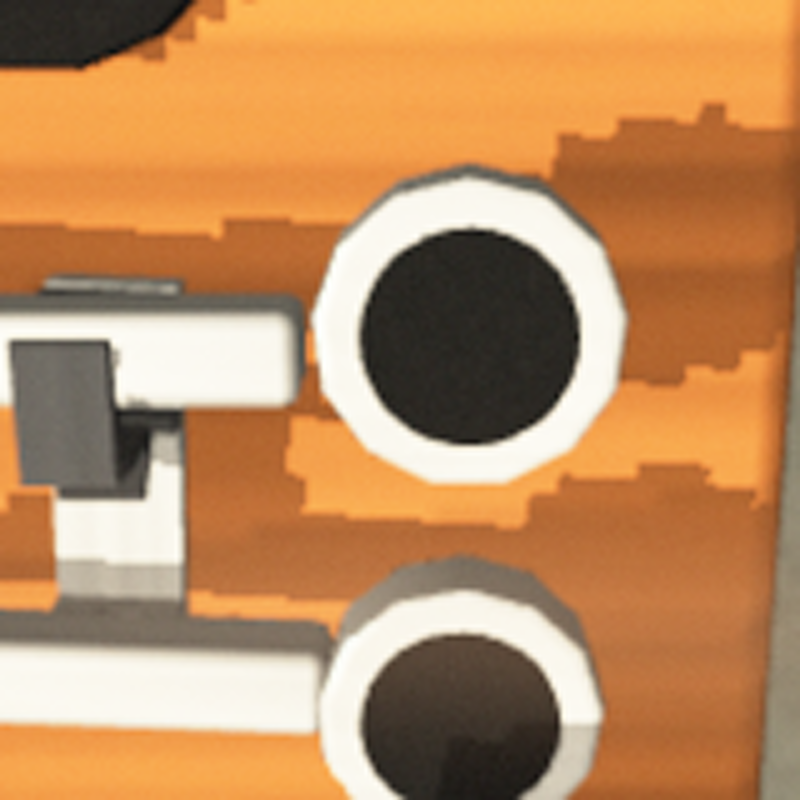

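```bash
python3 -m pendant '[{"travel":[-6,0,0],"roll":0},{"travel":[-10,0,0],"roll":0},{"travel":[-4,0,-30],"roll":0},{"travel":[0,0,-50],"roll":0},{"travel":[0,-40,-10],"roll":0},{"travel":[0,-50,0],"roll":0},{"travel":[0,-50,0],"roll":0},{"travel":[0,0,0],"roll":0}]'
python3 - <<'E'
from h import *
print(tool()[:2])
w=grab('wrist','wrist11');s=grab('side','side11'); grab('top','top11')
crop('wrist11','cw11',0,0,400,260,2);crop('side11','cs11',250,100,350,220,6);crop('top11','ct11',300,110,460,220,5)
E
```

```text
time: 15.08
tcp_pos: [0.5102, -0.009, 0.2226]
ee_rot: [0.995, 0.1, 0.0, -0.0]
contact_force: [-0.4, -0.8, -0.4]
finger_gap: -0.003
(array([-51.8,  24.6, 222.6]), np.float64(-1.5659999913859557))
```

View pics/wrist11.png

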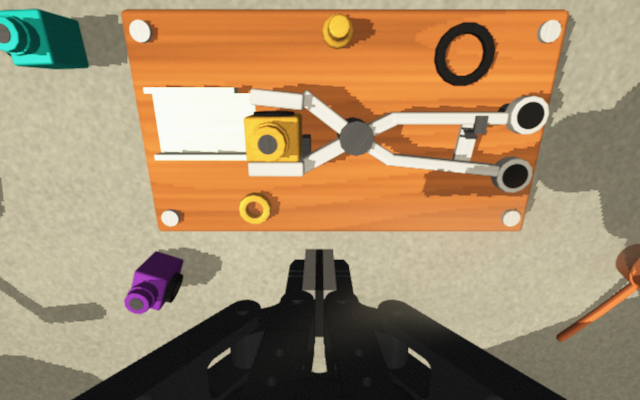

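View pics/cs11.png

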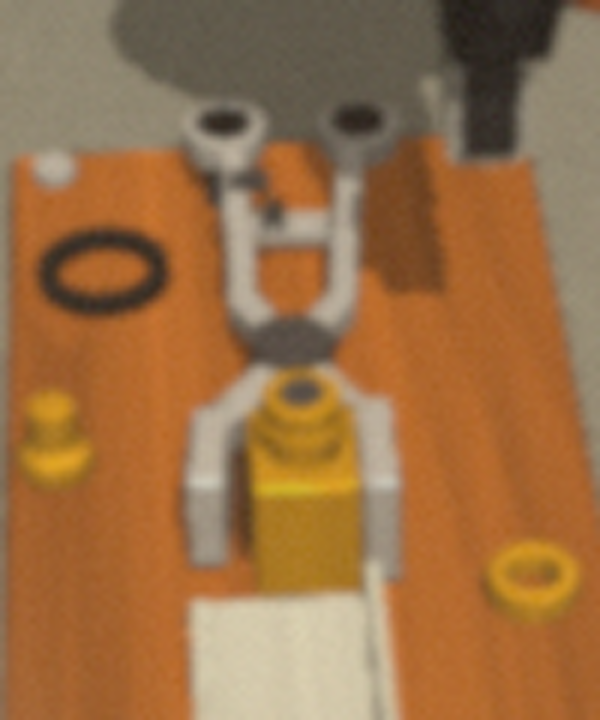

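View pics/ct11.png

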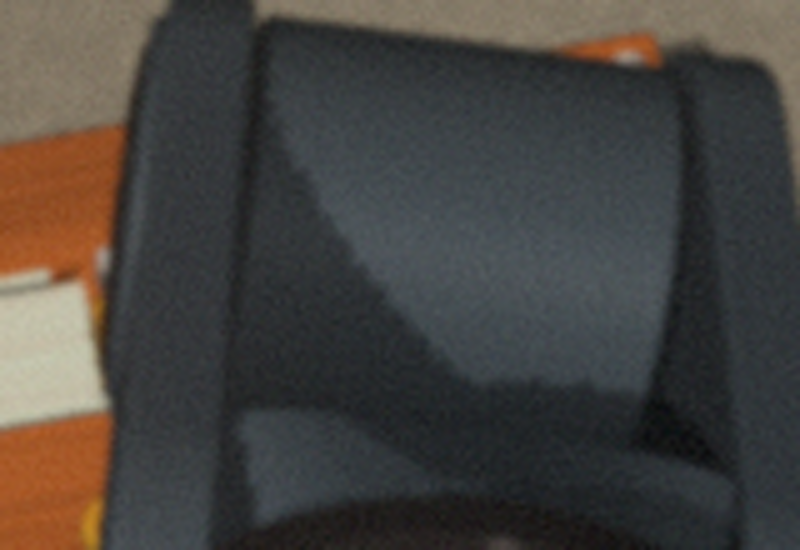

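```bash
python3 - <<'E'
from h import *
crop('wrist11','cw11b',230,75,360,185,6)
w=load('wrist11')
for tag,fp,free in [('wrist11',(529,115.5),(514,176))]:
    a=loc(ptz(w,*fp,.069)); b=loc(ptz(w,*free,.069)); print(tag,a,b,a-b)
E
```

```text
wrist11 [  16.1 -115.1   69. ] [ -26.  -113.4   69. ] [42.1 -1.7  0. ]
```

View pics/cw11b.png

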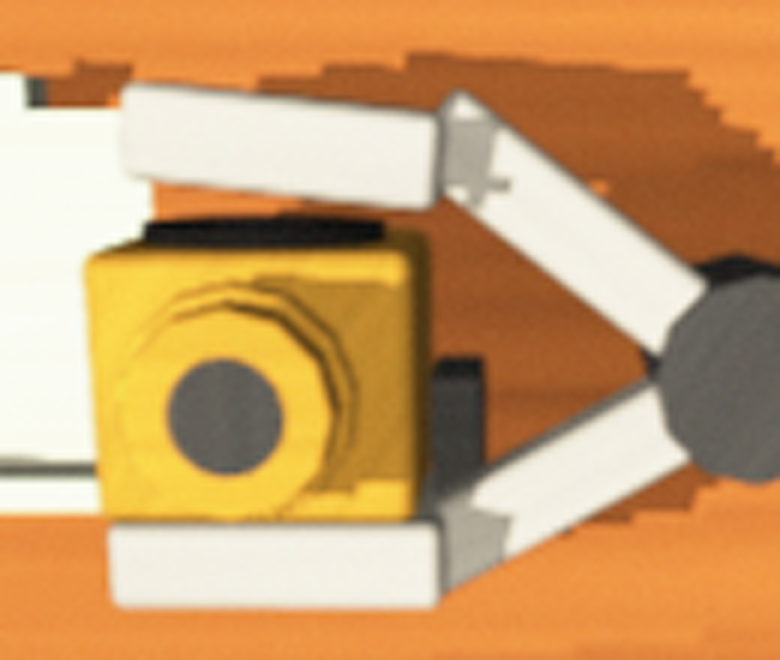

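```bash
python3 -m pendant '[{"travel":[-7,46,0],"roll":-0.005},{"travel":[-7,46,0],"roll":0},{"travel":[0,46,0],"roll":0},{"travel":[0,0,40],"roll":0},{"travel":[0,0,30],"roll":0},{"travel":[0,0,18],"roll":0},{"travel":[0,0,7],"roll":0},{"travel":[5,0,0],"roll":0},{"travel":[4,0,0],"roll":0},{"travel":[4,0,0],"roll":0},{"travel":[0,0,0],"roll":0}]'
python3 - <<'E'
from h import *
print(tool()[:2]);s=telemetry.sense();F=s['contact_force'];print(RR.T@F[:2],F[2])
E
```

```text
time: 16.6
tcp_pos: [0.5374, -0.1468, 0.1273]
ee_rot: [0.995, 0.101, 0.0, 0.0]
contact_force: [0.7, -0.1, -0.7]
finger_gap: 0.001
(array([ -51.9, -115.8,  127.3]), np.float64(-1.5641503684876883))
[ 0.70474009 -0.26586141] -0.6591330089933939
```

```bash
python3 -m pendant '[{"travel":[3,0,0],"roll":0},{"travel":[2,0,0],"roll":0},{"travel":[2,0,0],"roll":0},{"travel":[0,0,0],"roll":0}]'
python3 -m pendant '[{"travel":[3,1,0],"roll":0},{"travel":[0,0,0],"roll":0}]'
python3 - <<'E'
from h import *
print(tool()[:2]);s=telemetry.sense();F=s['contact_force'];print(RR.T@F[:2],F[2])
E
```

```text
time: 17.1
tcp_pos: [0.543, -0.1461, 0.1266]
ee_rot: [0.995, 0.101, -0.001, 0.0]
contact_force: [-6.0, -6.4, 0.9]
finger_gap: -0.004
time: 17.35
tcp_pos: [0.5447, -0.1463, 0.1259]
ee_rot: [0.995, 0.101, -0.003, -0.001]
contact_force: [-12.6, -6.8, 0.1]
finger_gap: 0.003
(array([ -44.6, -116.7,  125.9]), np.float64(-1.5642440253962893))
[-13.63322294  -4.20115764] 0.08538058524473913
```

```bash
python3 -m pendant '[{"travel":[2,0,-1],"roll":0},{"travel":[0,0,0],"roll":0}]'
python3 -m pendant '[{"travel":[2,1,0],"roll":0},{"travel":[0,0,0],"roll":0}]'
python3 - <<'E'
from h import *
print(tool()[:2]);s=telemetry.sense();F=s['contact_force'];print(RR.T@F[:2],F[2])
E
```

```text
time: 17.6
tcp_pos: [0.5458, -0.1462, 0.1266]
ee_rot: [0.995, 0.101, -0.004, -0.001]
contact_force: [-16.9, -10.7, 0.8]
finger_gap: 0.001
time: 17.85
tcp_pos: [0.5467, -0.1464, 0.1259]
ee_rot: [0.995, 0.101, -0.006, -0.001]
contact_force: [-22.7, -10.6, 0.9]
finger_gap: -0.0
(array([ -42.7, -117.3,  125.9]), np.float64(-1.564050062577959))
[-24.3553088  -6.0296495] 0.8935523674006945
```

```bash
python3 -m pendant '[{"travel":[2,0,-0.5],"roll":0},{"travel":[0,0,0],"roll":0}]'
python3 -m pendant '[{"travel":[2,0.5,0],"roll":0},{"travel":[0,0,0],"roll":0}]'
python3 - <<'E'
from h import *
print(tool()[:2]);s=telemetry.sense();F=s['contact_force'];print(RR.T@F[:2],F[2])
w=grab('wrist','wrist12'); crop('wrist12','cw12',230,90,390,250,5)
E
```

```text
time: 18.1
tcp_pos: [0.5476, -0.1463, 0.1259]
ee_rot: [0.995, 0.101, -0.008, -0.001]
contact_force: [-28.4, -14.7, 1.9]
finger_gap: -0.002
time: 18.35
tcp_pos: [0.5486, -0.1464, 0.1255]
ee_rot: [0.995, 0.101, -0.009, -0.002]
contact_force: [-34.4, -14.9, 3.7]
finger_gap: -0.001
(array([ -40.9, -117.6,  125.5]), np.float64(-1.563806854499143))
[-36.61310165  -7.92175571] 3.731660238320458
```

View pics/cw12.png

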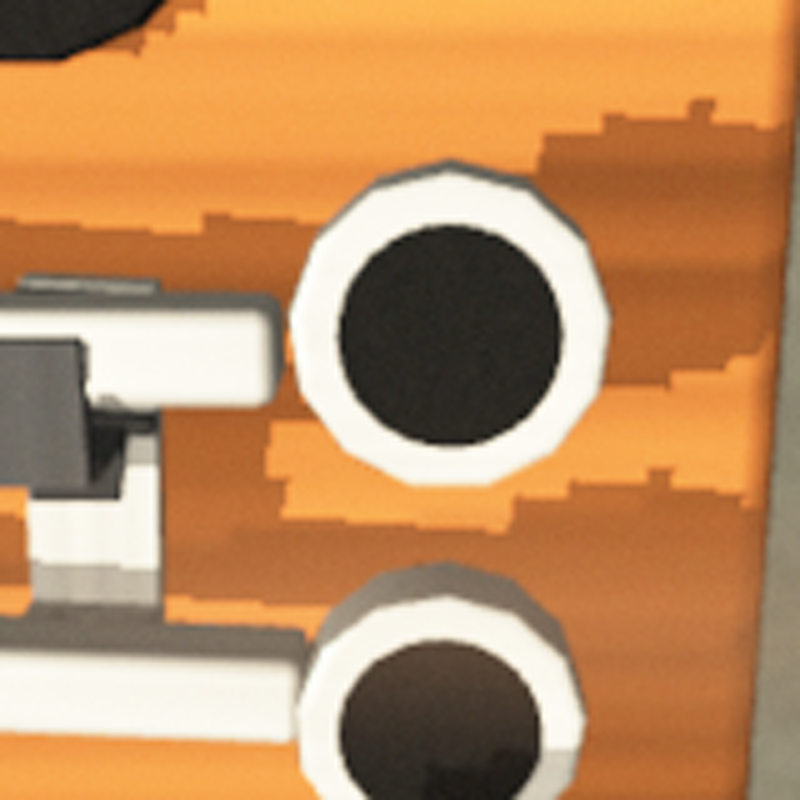

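```bash
python3 -m pendant '[{"travel":[1.5,0,-0.5],"roll":0},{"travel":[0,0,0],"roll":0}]'
python3 -m pendant '[{"travel":[1,0.5,0],"roll":0},{"travel":[0,0,0],"roll":0}]'
python3 -m pendant '[{"travel":[1,0,0],"roll":0},{"travel":[0,0,0],"roll":0}]'
python3 - <<'E'
from h import *
print(tool()[:2]);s=telemetry.sense();F=s['contact_force'];print(RR.T@F[:2],F[2])
E
```

```text
time: 18.65
tcp_pos: [0.5491, -0.1464, 0.1257]
ee_rot: [0.995, 0.101, -0.011, -0.002]
contact_force: [-39.3, -18.3, 2.6]
finger_gap: 0.002
time: 18.9
tcp_pos: [0.5496, -0.1465, 0.1255]
ee_rot: [0.995, 0.101, -0.011, -0.002]
contact_force: [-42.6, -17.6, 5.7]
finger_gap: 0.002
time: 19.15
tcp_pos: [0.55, -0.1464, 0.1253]
ee_rot: [0.995, 0.101, -0.012, -0.002]
contact_force: [-46.0, -19.1, 5.4]
finger_gap: 0.002
(array([ -39.4, -117.9,  125.3]), np.float64(-1.5636732768876858))
[-48.85091515  -9.79074461] 5.391665727784076
```

```bash
python3 -m pendant '[{"travel":[1.5,0,0],"roll":0},{"travel":[0,0,0],"roll":0}]'
python3 - <<'E'
from h import *
print(tool()[:2]);s=telemetry.sense();F=s['contact_force'];print(RR.T@F[:2],F[2])
w=grab('wrist','wrist13'); crop('wrist13','cw13',230,90,390,250,5)
E
```

```text
time: 19.4
tcp_pos: [0.5508, -0.1464, 0.1251]
ee_rot: [0.995, 0.101, -0.013, -0.002]
contact_force: [-50.2, -22.3, 6.7]
finger_gap: -0.002
(array([ -38.7, -118. ,  125.1]), np.float64(-1.5635255088450153))
[-53.54384369 -12.15877093] 6.693451143429844
```

View pics/cw13.png

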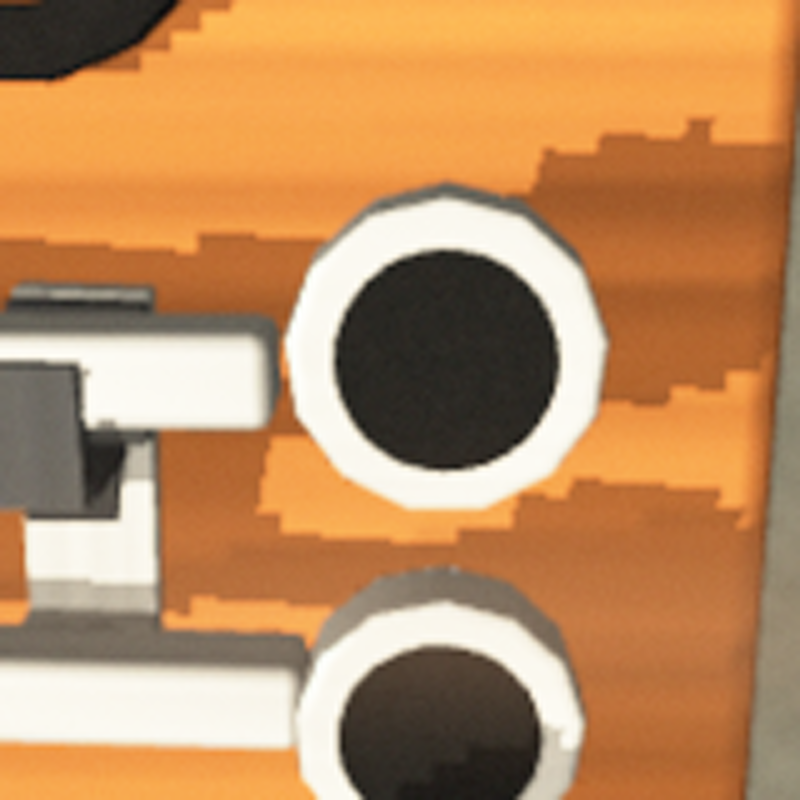

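```bash
python3 -m pendant '[{"travel":[1.5,0,0],"roll":0},{"travel":[0,0,0],"roll":0}]'
python3 - <<'E'
from h import *
print(tool()[:2]);s=telemetry.sense();F=s['contact_force'];print(RR.T@F[:2],F[2])
E
python3 -m pendant '[{"travel":[1.5,0,0],"roll":0},{"travel":[0,0,0],"roll":0}]'
python3 - <<'E'
from h import *
print(tool()[:2]);s=telemetry.sense();F=s['contact_force'];print(RR.T@F[:2],F[2])
E
```

```text
time: 19.7
tcp_pos: [0.5558, -0.1456, 0.1263]
ee_rot: [0.995, 0.101, -0.008, -0.002]
contact_force: [-30.6, -14.1, 1.9]
finger_gap: 0.004
(array([ -33.6, -118.3,  126.3]), np.float64(-1.5643254246301126))
[-32.75272087  -7.88443462] 1.8697455338726958
time: 19.95
tcp_pos: [0.5564, -0.1456, 0.1258]
ee_rot: [0.995, 0.101, -0.01, -0.002]
contact_force: [-35.3, -16.4, 0.9]
finger_gap: -0.004
(array([ -33.1, -118.3,  125.8]), np.float64(-1.5639092592206414))
[-37.82097797  -9.24146882] 0.9118325418312669
```

```bash
python3 - <<'E'
from h import *
w=grab('wrist','wrist14'); crop('wrist14','cw14',230,100,390,260,5);grab('side','side14');crop('side14','cs14',250,100,350,220,6)
E
```

```text
(no output)
```

View pics/cw14.png

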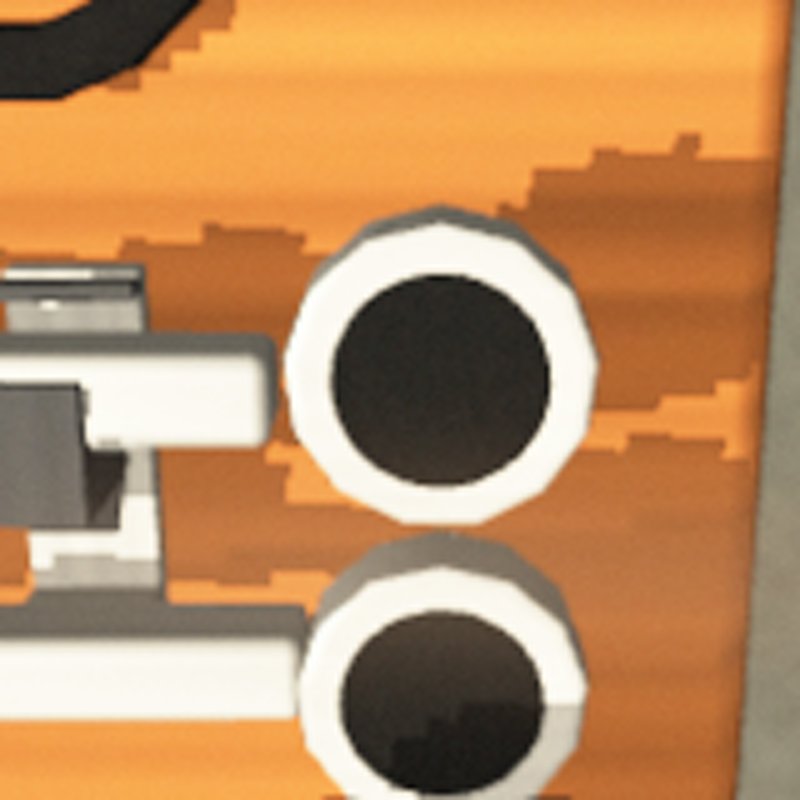

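View pics/cs14.png

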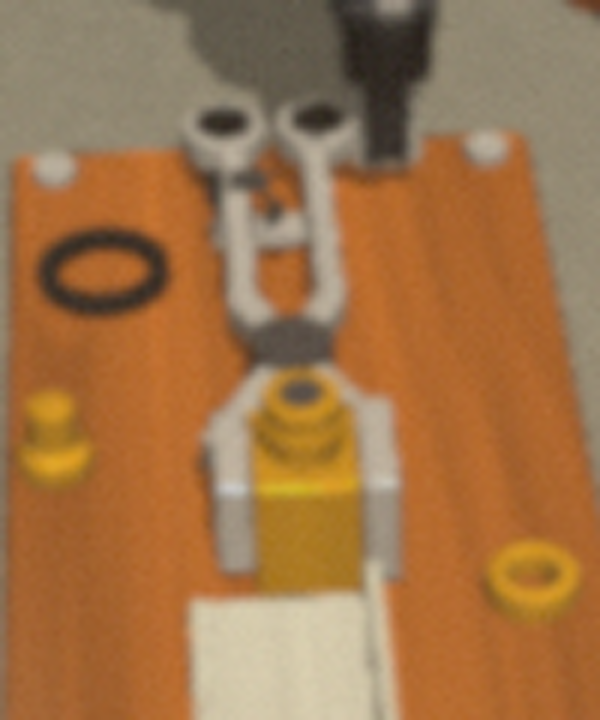

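```bash
python3 -m pendant '[{"travel":[-5,0,0],"roll":0},{"travel":[-9,0,0],"roll":0},{"travel":[-4,0,-20],"roll":0},{"travel":[0,0,-30],"roll":0},{"travel":[0,0,0],"roll":0}]'
python3 - <<'E'
from h import *
print(tool()[:2])
w=grab('wrist','wrist15');grab('side','side15');crop('side15','cs15',250,100,350,220,6)
E
```

```text
time: 20.68
tcp_pos: [0.547, -0.1486, 0.1825]
ee_rot: [0.995, 0.101, 0.003, 0.001]
contact_force: [-0.1, 0.1, -0.3]
finger_gap: -0.001
(array([ -42.8, -119.5,  182.5]), np.float64(-1.5643634543249991))
```

View pics/wrist15.png

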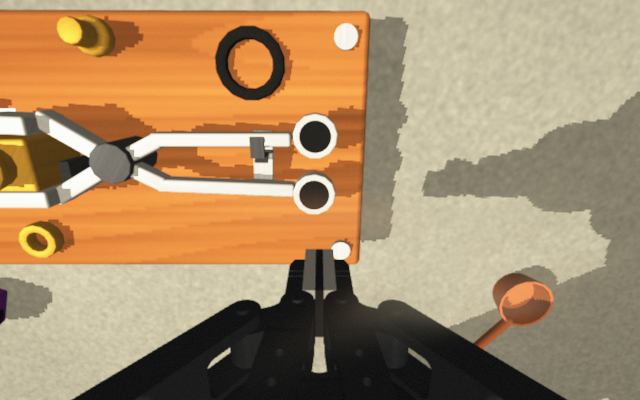

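View pics/cs15.png

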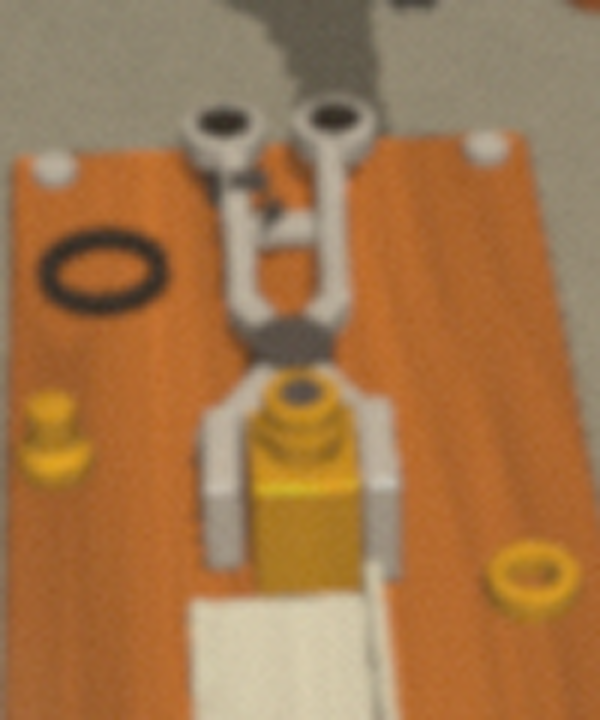

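```bash
python3 -m pendant '[{"travel":[-3,-48,-20],"roll":0},{"travel":[-3,-48,-20],"roll":0},{"travel":[-3,-48,0],"roll":0},{"travel":[0,0,0],"roll":0}]'
python3 - <<'E'
from h import *
print(tool()[:2])
w=grab('wrist','wrist16'); crop('wrist16','cw16b',230,75,360,185,6)
a=loc(ptz(w,529,115.5,.069))
w=load('wrist15'); a=loc(ptz(w,315,136,.069)); b=loc(ptz(w,314,193.5,.069)); print(a,b,a-b)
E
```

```text
time: 21.28
tcp_pos: [0.5069, -0.0066, 0.2188]
ee_rot: [0.995, 0.102, -0.0, -0.0]
contact_force: [-0.0, -0.2, -0.4]
finger_gap: -0.002
(array([-54.6,  27.6, 218.8]), np.float64(-1.5613005832686953))
[  16.2 -115.5   69. ] [ -17.9 -115.1   69. ] [34.1 -0.4  0. ]
```

View pics/cw16b.png

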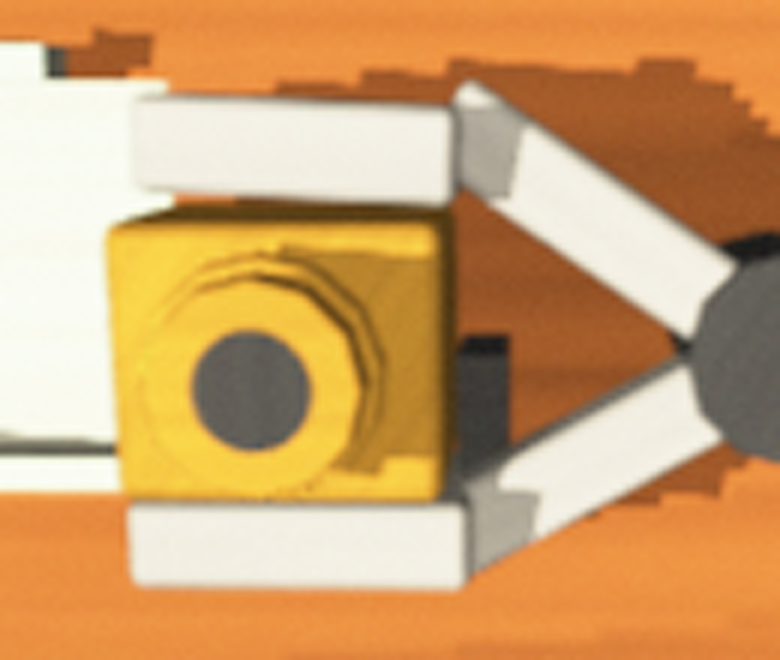

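View pics/wrist16.png

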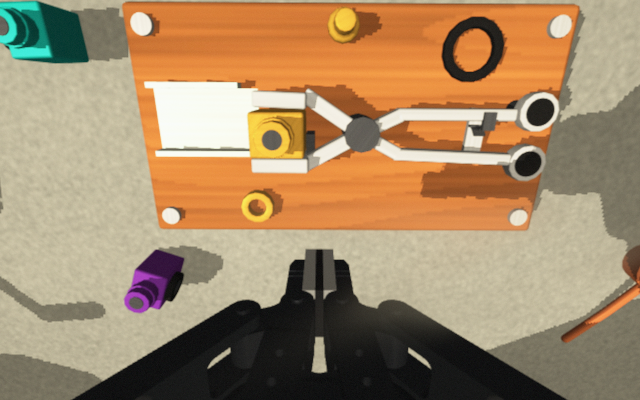

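```bash
python3 -m pendant '[{"travel":[12,48,0],"roll":0.009},{"travel":[12,49,0],"roll":0},{"travel":[12,49,0],"roll":0},{"travel":[0,0,30],"roll":0},{"travel":[0,0,25],"roll":0},{"travel":[0,0,10],"roll":0},{"travel":[0,0,0],"roll":0}]'
python3 - <<'E'
from h import *
print(tool()[:2])
w=grab('wrist','wrist17'); grab('side','side17');crop('side17','cs17',270,80,370,200,6)
E
```

```text
time: 22.2
tcp_pos: [0.5713, -0.1457, 0.1535]
ee_rot: [0.995, 0.096, -0.0, -0.0]
contact_force: [-0.2, 0.1, -0.3]
finger_gap: -0.001
(array([ -18.4, -121.3,  153.5]), np.float64(-1.573977745218197))
```

View pics/wrist17.png

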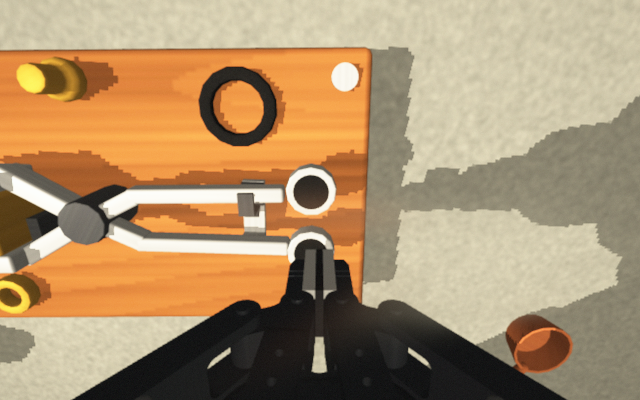

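View pics/cs17.png

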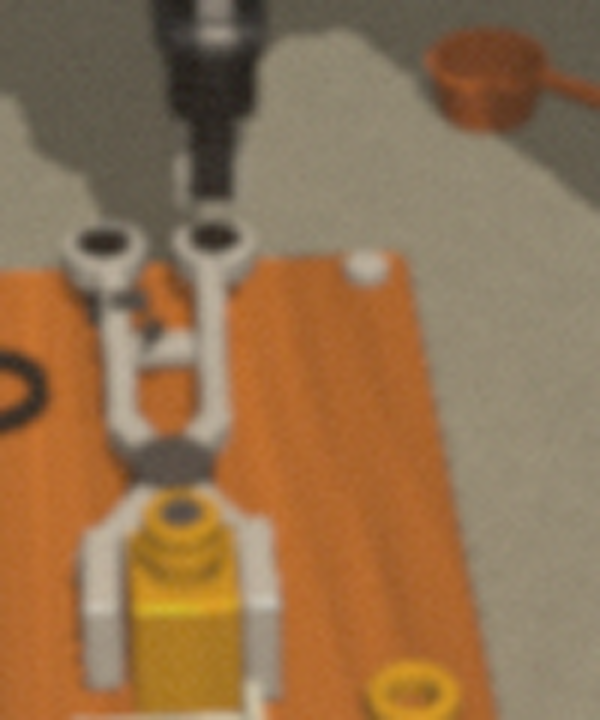

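```bash
python3 -m pendant '[{"travel":[-1,-3,5],"roll":0},{"travel":[0,0,5],"roll":0},{"travel":[0,0,3],"roll":0}]'
python3 -m pendant '[{"travel":[0,0,3],"roll":0}]'
python3 -m pendant '[{"travel":[0,0,3],"roll":0}]'
python3 -m pendant '[{"travel":[0,0,1.5],"roll":0},{"travel":[0,0,0],"roll":0}]'
python3 - <<'E'
from h import *
print(tool()[:2]); grab('side','side18');crop('side18','cs18',270,80,370,200,6); grab('wrist','wrist18')
E
```

```text
time: 22.68
tcp_pos: [0.5698, -0.1423, 0.1407]
ee_rot: [0.995, 0.096, -0.0, -0.0]
contact_force: [-1.1, 0.1, 4.1]
finger_gap: -0.001
time: 22.8
tcp_pos: [0.5698, -0.1424, 0.1378]
ee_rot: [0.995, 0.096, -0.0, -0.0]
contact_force: [-0.9, -0.7, 2.3]
finger_gap: -0.001
time: 22.92
tcp_pos: [0.5699, -0.1424, 0.1347]
ee_rot: [0.995, 0.096, -0.0, 0.0]
contact_force: [0.0, -0.5, -0.8]
finger_gap: 0.004
time: 23.18
tcp_pos: [0.5699, -0.1424, 0.1332]
ee_rot: [0.995, 0.096, -0.0, -0.0]
contact_force: [0.2, 0.0, 0.4]
finger_gap: 0.0
(array([ -19.2, -117.8,  133.2]), np.float64(-1.573511160091852))
```

View pics/cs18.png

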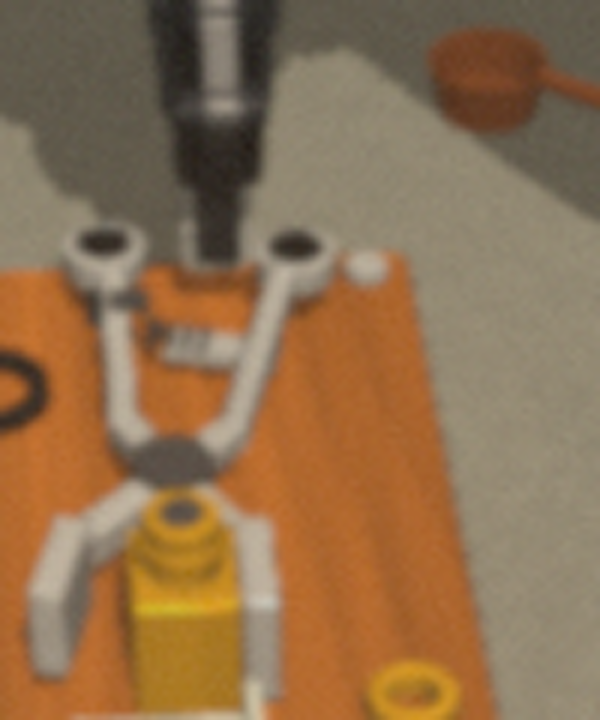

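View pics/wrist18.png

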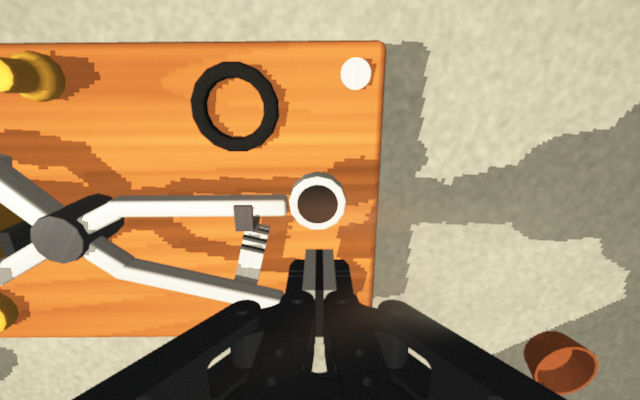

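```bash
python3 -m pendant '[{"travel":[0,0,-15],"roll":0},{"travel":[0,0,-35],"roll":0},{"travel":[-12,-48,-30],"roll":0},{"travel":[-12,-48,-10],"roll":0},{"travel":[-12,-48,0],"roll":0},{"travel":[0,0,0],"roll":0}]'
python3 - <<'E'
from h import *
print(tool()[:2])
w=grab('wrist','wrist19'); crop('wrist19','cw19b',230,65,360,185,6); grab('side','side19');crop('side19','cs19',250,100,350,220,6)
E
```

```text
time: 24.02
tcp_pos: [0.5059, -0.0058, 0.2247]
ee_rot: [0.995, 0.098, 0.0, -0.0]
contact_force: [-0.3, 0.0, 0.5]
finger_gap: 0.0
(array([-55.4,  28.6, 224.7]), np.float64(-1.570567751152006))
```

View pics/wrist19.png

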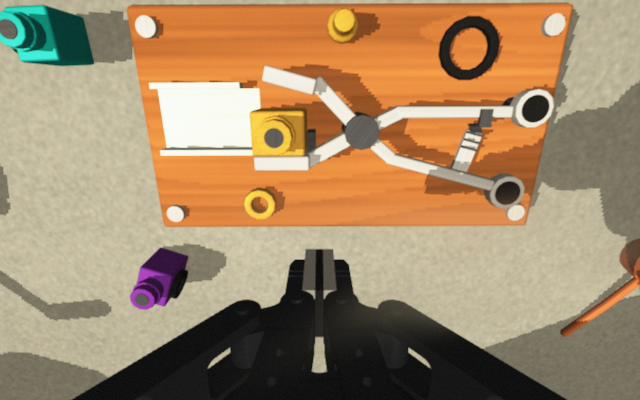

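View pics/cw19b.png

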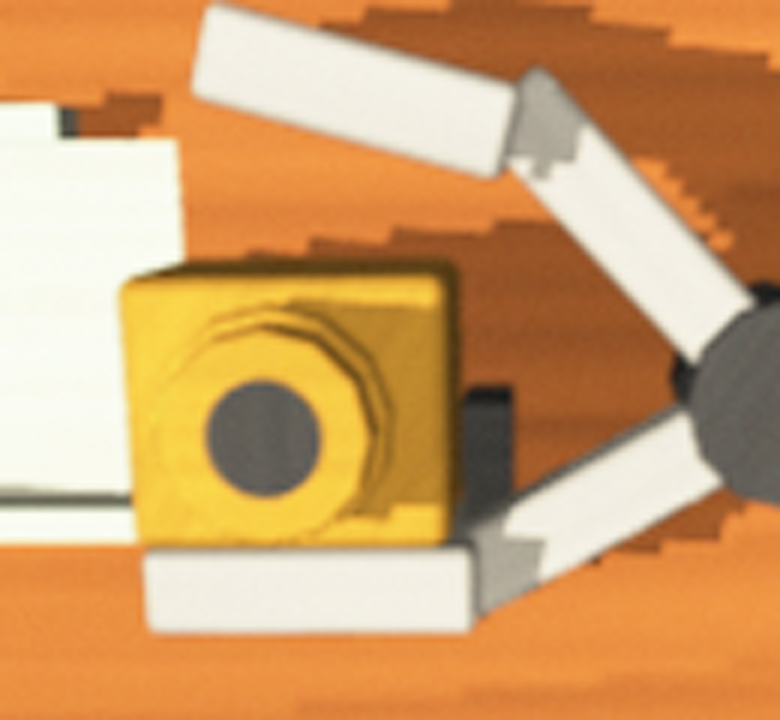

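View pics/cs19.png

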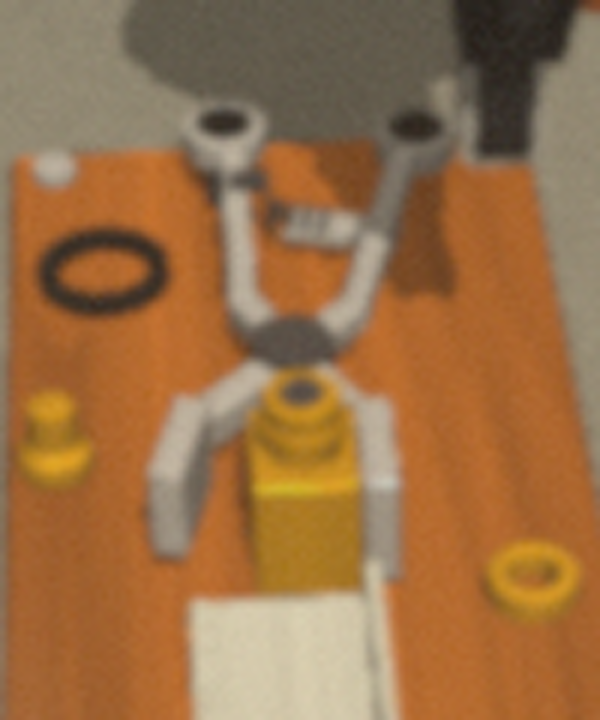

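```bash
python3 - <<'E'
from h import *
w=load('wrist19'); C=lambda u,v:(230+(u-2.5)/6,65+(v-2.5)/6)
for n,p,z in [('body -y top edge',(448,280),.080),('body -y top edge2',(448,535),.080),('body +y top edge',(122,290),.08),('body+y2',(138,540),.08),('stop top edge',(464,400),.062),('stop back',(514,400),.062),('jaw y+ end',(147,560),.079),('jaw y- end',(473,560),.079),('neck',(264,438),.098),('foot/-y at mid',(458,400),.062)]: print(n,loc(ptz(w,*C(*p),z)),loc(pt(w,*C(*p))))
a=loc(ptz(w,535,107,.069)); b=loc(ptz(w,507,192,.069)); print(a,b,a-b)
E
```

```text
body -y top edge [14.9 39.8 80. ] [14.  40.5 64.8]
body -y top edge2 [-12.7  40.2  80. ] [-14.9  40.7  68.6]
body +y top edge [13.8 75.  80. ] [13.7 75.3 78.8]
body+y2 [-13.3  75.   80. ] [-13.4  75.1  79.7]
stop top edge [ 0.1 38.9 62. ] [-0.5 39.1 57.2]
stop back [ 0.1 33.  62. ] [-2.4 33.2 40.7]
jaw y+ end [-15.8  74.4  79. ] [-16.   74.5  78.3]
jaw y- end [-15.8  37.5  79. ] [-16.3  37.5  76.6]
neck [ 0.5 57.9 98. ] [ 0.6 57.7 99. ]
foot/-y at mid [ 0.1 39.6 62. ] [-0.4 39.8 57.7]
[  17.2 -115.6   69. ] [ -42.9 -108.    69. ] [60.1 -7.6  0. ]
```

Clamp is open and the seal flush, but the housing may stand about 0.5 mm off the stop (the jaw's arc drags it outward), so I'll nudge it back gently.

```bash
python3 -m pendant '[{"travel":[28,-37,0],"roll":0},{"travel":[29,-37,0],"roll":0},{"travel":[0,0,0],"roll":-0.186},{"travel":[0,0,0],"roll":-0.186},{"travel":[0,0,0],"roll":-0.186},{"travel":[0,0,0],"roll":-0.186},{"travel":[0,0,0],"roll":-0.186},{"travel":[0,0,0],"roll":-0.186},{"travel":[0,0,0],"roll":-0.186},{"travel":[0,0,0],"roll":-0.186},{"travel":[0,0,0],"roll":-0.083},{"travel":[0,0,0],"roll":0}]'
python3 - <<'E'
from h import *
print(tool()[:2])
E
```

```text
time: 25.62
tcp_pos: [0.5493, 0.0747, 0.2236]
ee_rot: [0.636, 0.771, 0.0, 0.0]
contact_force: [-0.3, -0.3, 0.3]
finger_gap: -0.001
(array([  2.8,  99.1, 223.6]), np.float64(-0.004351439804860635))
```

```bash
python3 -m pendant '[{"travel":[1,-0.5,40],"roll":-0.004},{"travel":[0,0,35],"roll":0},{"travel":[0,0,17],"roll":0},{"travel":[0,0,8],"roll":0},{"travel":[-4,0,0],"roll":0},{"travel":[-4,0,0],"roll":0},{"travel":[-3,0,0],"roll":0},{"travel":[0,0,0],"roll":0}]'
python3 - <<'E'
from h import *
print(tool()[:2])
E
```

```text
time: 26.62
tcp_pos: [0.5504, 0.0654, 0.1238]
ee_rot: [0.634, 0.773, 0.0, 0.0]
contact_force: [-0.9, 0.2, 0.7]
finger_gap: -0.002
(array([  2.1,  89.8, 123.8]), np.float64(0.001054648784453438))
```

```bash
python3 -m pendant '[{"travel":[-2,0,0],"roll":0},{"travel":[-1,0,0],"roll":0},{"travel":[0,0,0],"roll":0}]'
python3 -m pendant '[{"travel":[-0.7,0,0],"roll":0},{"travel":[0,0,0],"roll":0}]'
python3 -m pendant '[{"travel":[-0.7,0,0],"roll":0},{"travel":[0,0,0],"roll":0}]'
python3 -m pendant '[{"travel":[-0.7,0,0],"roll":0},{"travel":[0,0,0],"roll":0}]'
python3 - <<'E'
from h import *
print(tool()[:2])
E
```

```text
time: 27.0
tcp_pos: [0.5508, 0.0627, 0.1234]
ee_rot: [0.634, 0.773, -0.0, -0.0]
contact_force: [0.2, 0.2, -0.6]
finger_gap: 0.001
time: 27.25
tcp_pos: [0.5509, 0.062, 0.1234]
ee_rot: [0.634, 0.773, -0.0, -0.0]
contact_force: [-0.1, 0.1, -0.1]
finger_gap: 0.001
time: 27.5
tcp_pos: [0.551, 0.0613, 0.1234]
ee_rot: [0.634, 0.773, 0.0, 0.0]
contact_force: [0.1, -0.2, 0.6]
finger_gap: 0.0
time: 27.75
tcp_pos: [0.5512, 0.0607, 0.1234]
ee_rot: [0.634, 0.773, 0.0, -0.0]
contact_force: [-0.5, 1.5, 0.9]
finger_gap: 0.001
(array([  2. ,  85. , 123.4]), np.float64(0.0014638702993066965))
```

```bash
python3 -m pendant '[{"travel":[-0.5,0,0],"roll":0},{"travel":[0,0,0],"roll":0}]'
python3 -m pendant '[{"travel":[-0.3,0,0],"roll":0},{"travel":[0,0,0],"roll":0}]'
python3 - <<'E'
from h import *
print(tool()[:2])
E
```

```text
time: 28.0
tcp_pos: [0.5513, 0.0604, 0.1234]
ee_rot: [0.634, 0.773, 0.0, -0.0]
contact_force: [1.0, 3.8, -0.2]
finger_gap: 0.0
time: 28.25
tcp_pos: [0.5513, 0.0603, 0.1234]
ee_rot: [0.634, 0.773, 0.0, -0.0]
contact_force: [-0.6, 6.2, 0.7]
finger_gap: -0.002
(array([  2. ,  84.6, 123.4]), np.float64(0.001405789839699828))
```

Firm against the stop (force rises to 6 N without further travel). I'll withdraw and take a last look.

```bash
python3 -m pendant '[{"travel":[4,0,0],"roll":0},{"travel":[12,0,0],"roll":0},{"travel":[6,0,-30],"roll":0},{"travel":[0,0,-50],"roll":0},{"travel":[50,0,-30],"roll":0},{"travel":[60,0,0],"roll":0},{"travel":[60,0,0],"roll":0},{"travel":[0,0,0],"roll":0},{"travel":[0,0,0],"roll":0}]'
python3 - <<'E'
from h import *
print(tool()[:2])
for n in ['side','top']: grab(n,n+'20')
crop('side20','cs20',250,100,350,220,6);crop('top20','ct20',270,100,460,240,4)
E
```

```text
time: 29.38
tcp_pos: [0.5135, 0.2482, 0.2332]
ee_rot: [0.634, 0.773, -0.0, 0.0]
contact_force: [0.1, -0.2, 0.5]
finger_gap: 0.002
(array([  1.4, 276.3, 233.2]), np.float64(0.0022793606492942653))
```

View pics/cs20.png

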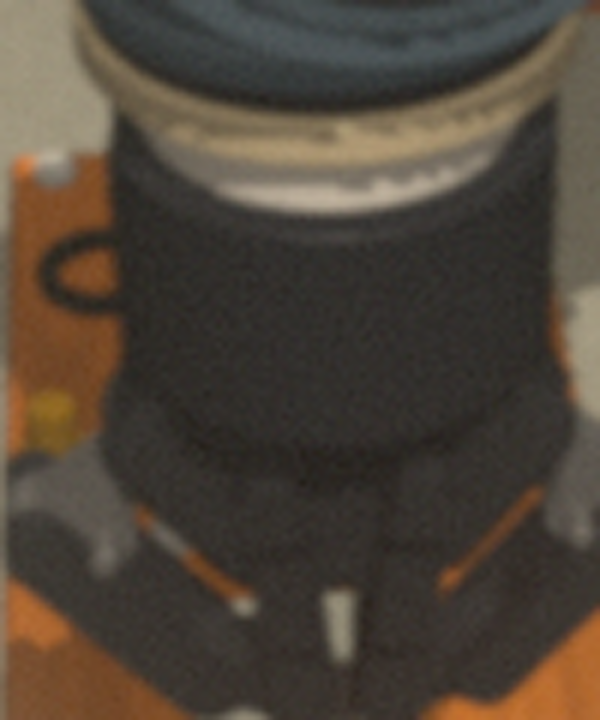

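View pics/ct20.png

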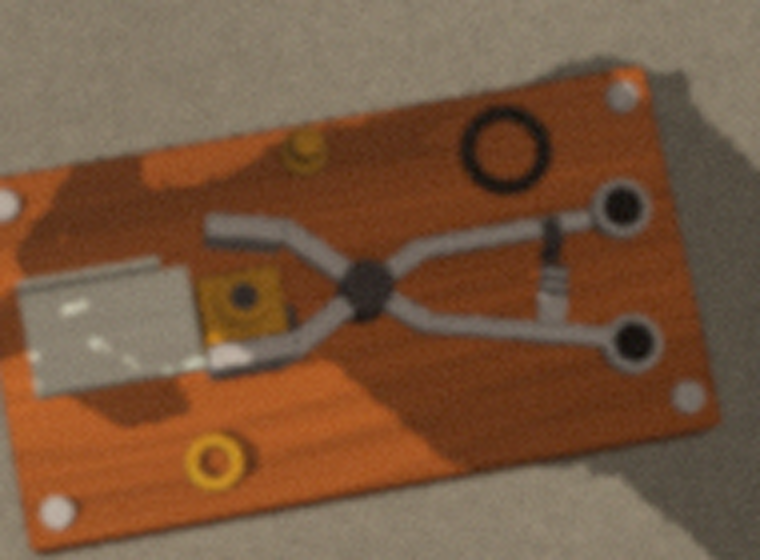

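View pics/side20.png

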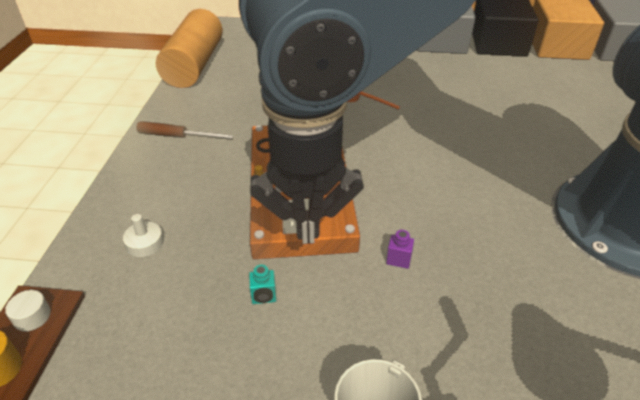

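```bash
python3 -c "
from station import job; print(job.job_done())"
```

```text
the job is handed in; nothing more can be done
None
```

The job is done and handed in at about 29.5 s, well under the 43 s limit. The housing is upright against the stop with its seal flush, the clamp has sprung fully open, and the robot touches nothing.

- **Slide:** I pushed the brass housing along its channel with closed fingers until the push force rose at the stop.
- **Close and let go:** I swung the free handle closed at its finger pad, but it took two pushes. The first stopped just short of the last tooth, at about 49 N. After letting go, the ratchet held alone at about q 0.225 (the last tooth), with the seal looking flush.
- **Unlock:** I pressed the pad straight down with about 4 N, and the lever sprang open.
- **Nudge:** One camera check hinted at up to about 0.5 mm between housing and stop. I pushed the housing gently back until it was firm at 6 N, at the same place as the first time. This came after the unlock.

**Last checks:** The pad spacing measured after the unlock matches q = 0. The last top picture shows the clamp open and the housing at the stop. The seal was last seen flush in a wrist view just before the nudge. The look-alikes I could see had not moved.

**What disagreed:** Closing past a tooth took about 55 N at the fingertips, far above the 10 to 15 N given. It fell to about 33 N once past. The wrist force stayed below 60 N, and I saw nothing but the fingers touching the handle.

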